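# Build up press tooling on a bolster

### The arm

A 6-joint arm with a two-finger parallel gripper is mounted at the origin on the work surface. World frame = base frame: x ahead of the robot, y to its left, z up, the work surface at z = 0. Lengths are in mm, angles in rad, forces in N, time in s.
With the tool pointing down it reaches from about 300 to 775 mm from the base axis. Payload 14.6 kg.
Tool frame: the origin (TCP) lies midway between the tips of the shut fingers; the grasp point (between the pads) lies 19 mm behind it; z points along the fingers, y is the direction in which the jaws open and shut (so a half turn about z gives the same grasp; the last joint's range is limited). The gripper opens to 94 mm and grips with 3 to 60 N. Pads are 16 mm wide; open, the fingers measure 119 mm over their backs; the gripper's body (75 mm by 177 mm) begins 78 mm behind the grasp point.
Start: joints at [-0.067, 0.3, 1.521, -0, 1.321, -0.067], TCP at [549.99, -0.002, 205.446] pointing down, gripper open.
Joint ranges: [-3.03, 3.03], [-0.79, 2.21], [0.23, 2.52], [-1.04, 4.18], [0, 3.07], [-2.55, 2.55]. Speed limits (rad/s): [2.22, 2.22, 2.57, 3.14, 3.14, 3.14].

### API

Orientations are given as [roll, pitch, yaw] about the fixed x, y, z axes, in that order (R = Rz(yaw) Ry(pitch) Rx(roll)).
In Python, from cell import manip, camera gives the robot as it stands. The module is installed in compiled form; this text tells all that it offers.
- The arm moves only by the tool jog_arm, never from a script. Its argument "commands" is a list of rows, each a list of 7 numbers: the shift along the world's x, y, z in units of 1 m (1.0 is 1 m), then the turn, a rotation vector about the world's x, y, z in units of 120 degrees (1.0 is 120 degrees), then the opening, from 0 (shut) to 1 (fully open). In form: [[x, y, z, ax, ay, az, grip], ...]. A call has exactly 10 rows; each row is the pose to reach, as a shift and turn from the pose commanded when the call began; what a row does not reach only later rows make up. A row lasts 1/8 s, in which the tool goes at most 62.5 mm and 10.7 degrees, less where a joint would pass 70% of its speed; a pose out of reach is approached as far as the arm can. A call with a number of a shift or a turn outside -1 to 1 is refused whole. A call with a gripper value outside its range is refused whole. The fingers move at their own pace and stop on an object; "grip_force" is the grip in N (left out, the last holds). Time passes only in rows, so rows that repeat a pose let the fingers close, or fill a call up. It gives the time, the measured TCP pose, the force and the opening at its end, in the units of the state.
- manip.read_state(): the state, without advancing time (a new reading comes with each control period).
- camera(name): name is "scene" or "side" or "wrist"; returns a dict with "pixels" (480x640x3 uint8, blue, green, red), "vertical_fov" (degrees; the focal length in pixels is half the picture's height over the tangent of half this angle, whatever the lens; pixels are square), "cx", "cy" (the principal point, pixels), "rvec" (rotation vector, rad) and "tvec" (3), from world to camera coordinates, as OpenCV has them. Camera axes: x right, y down, z forward; pixel columns grow to the right and rows downward; lengths in mm; the calibration is good to about 2 mm. A picture is of the moment at which its call begins. There is no depth.
- manip.sign_off(): hands the job in, once; it reports no verdict.
The state is a dict: "clock": time; "joints": joint angles; "qd": joint speeds; "effort": joint torques, N m; "eef_pos": TCP position; "eef_rot": TCP orientation; "wrist_force": force on the tool from outside, world axes, zero at the start; "moment": the same for the moment, N m; "finger_gap": finger opening in mm.
Only numpy, scipy, OpenCV 4.12 (cv2) and the standard library are available. Lean on these libraries where they do the work, as an engineer would, in place of code of your own. Each camera call takes 0.05 s, during which the arm holds its last target.

### The job

Set up the tooling for pressing a bush out of its housing: lay the two matching parallel blocks on the bolster, one centred on each land and lengthwise along the slot; then lay the bearing housing flat across both blocks, bridging the slot and centred on the bolster, boss upwards; last, stand the driver in the housing's bore, pilot down, until its collar rests on the boss. Set each piece down rather than dropping it, and leave the odd low block and the grease tin where they are.

Things in the scene. Friction and masses are not known exactly. Their poses are not given: they have to be found in the camera images.
- bolster: Fixed bolster plate, green foot, two dark steel lands; 110 (x) x 160 (y) x 30 mm high, yawed. Origin: centre of its underside, on the bench (z = 0). A slot 40 mm wide, 16 mm deep runs along its x axis through the middle; either side is a flat land 60 mm wide (y), 110 mm long (x), its top at z = 30 mm, its centre at y = +50 or -50 mm.
- block_a: Loose bright steel parallel block, 80 (x) x 30 (y) x 40 mm high, about 0.7 kg, lying on its 80 x 30 face. Origin: centre of its underside; x axis along its length. Twin of block_b; either goes on either land.
- block_b: Loose bright steel parallel block, 80 (x) x 30 (y) x 40 mm high, the twin of block_a. Origin: centre of its underside; x axis along its length.
- odd_block: Loose steel block that does not belong: only 55 (x) x 30 (y) x 22 mm high. Origin: centre of its underside. Leave it alone.
- housing: Loose aluminium bearing housing, about 0.45 kg, lying boss up: flange plate 60 (x) x 130 (y) x 20 mm thick; round boss in the middle, 52 mm in diameter, its top 34 mm above the underside; bore 34 mm in diameter through both. Origin: centre of its underside; z along the bore, y along its length. Grip it across the 60 mm width or by the boss. Its ends are alike.
- driver: Loose steel punch, about 0.39 kg, 62 mm tall, standing on its pilot. Pilot 28 mm diameter, 20 mm long, its end tapered to 21 mm over the last 4 mm; collar 46 mm diameter from z = 20 to 28 mm; round shank 30 mm diameter from z = 28 to 62 mm, to grip. Origin: centre of the pilot's end face; z up. With the collar on the boss its origin is 14 mm above the housing's.
- tin: Loose round grease tin with a brown label, 58 mm in diameter, 50 mm high. Origin: centre of its underside. Leave it alone.

How it is judged:
By the outcome, as a careful person would: the job done as asked, in the order asked, and still so for the second after the job is handed in, with the robot touching nothing.
It also fails if it takes over 125 s, if anything falls off the work surface, if the arm or the gripper's body presses on something with over 40 N, if the wrist force passes 120 N, or if a joint passes its speed limit or range.

## Working session

There is one attempt and no reset: what is moved stays moved. The work goes in short steps, Python scripts to look and compute and a tool call to move; the robot and the scene stay as the last step left them, time stands still between calls to the robot, and variables do not carry over. Pictures are saved under pics/ and viewed, and the job is handed in when it is done.

Besides the shell and the picture viewer there is one more tool, called after "Call:" by a JSON object that holds its "api" and its "payload". jog_arm: Moves the arm, as the interface text tells. Its arguments: {"type":"object","properties":{"commands":{"type":"array","items":{"type":"array","items":{"type":"number"}}},"grip_force":{"type":"number"}},"required":["commands"]}

```bash
ls; mkdir -p pics
cat > h.py <<'E'
import numpy as np, cv2
from cell import manip, camera
def shot(n,f):
    c=camera(n); cv2.imwrite('pics/'+f,c['pixels']); 
    np.save('pics/'+f+'.npy',dict((k,np.array(v)) for k,v in c.items()),allow_pickle=True); return c
def K(c):
    f=240/np.tan(np.radians(float(c['vertical_fov']))/2)
    return np.array([[f,0,float(c['cx'])],[0,f,float(c['cy'])],[0,0,1]])
def load(f): return np.load('pics/'+f+'.npy',allow_pickle=True).item()
def w(c,px,z):
    R=cv2.Rodrigues(np.array(c['rvec'],float))[0];t=np.array(c['tvec'],float).ravel()
    px=np.atleast_2d(px).astype(float)
    d=np.c_[px,np.ones(len(px))]@np.linalg.inv(K(c)).T@R; o=-R.T@t
    s=(z-o[2])/d[:,2]; return o+d*s[:,None]
def proj(c,P):
    return cv2.projectPoints(np.array(P,float).reshape(-1,3),np.array(c['rvec'],float),np.array(c['tvec'],float),K(c),None)[0].reshape(-1,2)
E
python3 - <<'E'
from h import *
for n in ['scene','side','wrist']:
    c=shot(n,n+'0.png'); print(n,{k:c[k] for k in c if k!='pixels'})
print(manip.read_state())
E
```

```text
pics
scene {'vertical_fov': 56.054186699841786, 'cx': 322.4916381347462, 'cy': 235.10618474942387, 'rvec': array([ 1.95159986,  1.45926302, -0.63303645]), 'tvec': array([-134.28611064, -311.26554645, 1287.04539512])}
side {'vertical_fov': 57.728821738436906, 'cx': 321.9046082357667, 'cy': 235.96892625700067, 'rvec': array([ 2.17577227, -0.79768179,  0.35656666]), 'tvec': array([-429.50181834,  257.46718975,  564.8019352 ])}
wrist {'vertical_fov': 60.92411438685813, 'cx': 326.9053002372054, 'cy': 243.6469740543399, 'rvec': array([-2.88853832e+00, -5.98135848e-04,  2.57187764e-03]), 'tvec': array([-549.63760712,  -25.7903784 ,  391.68098754])}
{'clock': 0.15, 'joints': array([-6.65999630e-02,  3.00352678e-01,  1.52140331e+00, -4.93784381e-07,
        1.32068880e+00, -6.66050585e-02]), 'qd': array([-9.57863822e-05, -1.84258442e-04, -1.15693441e-03, -3.97589144e-04,
       -1.03808428e-03, -3.97765577e-04]), 'effort': array([-2.50185103e-04, -5.31960297e+01, -3.52822959e+01,  7.07691838e-02,
        2.35654798e-02, -3.66386917e-05]), 'eef_pos': array([5.49816518e+02, 9.19517641e-03, 2.05026494e+02]), 'eef_rot': array([-3.14074238e+00, -5.62371575e-05,  1.57080152e+00]), 'wrist_force': array([-0.47782161,  0.14856209,  0.66494396]), 'moment': array([ 0.00373649,  0.01892777, -0.03983759]), 'finger_gap': 93.65376025932191}
```

View pics/scene0.png

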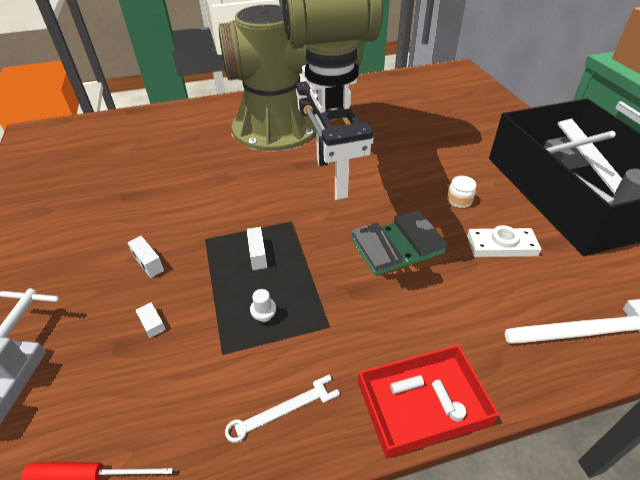

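View pics/side0.png

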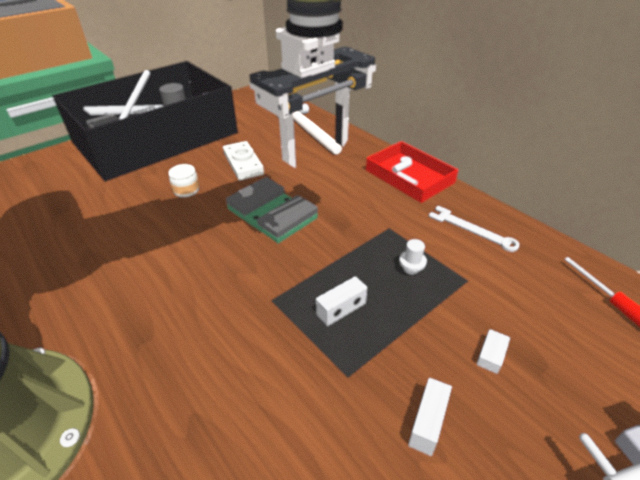

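View pics/wrist0.png

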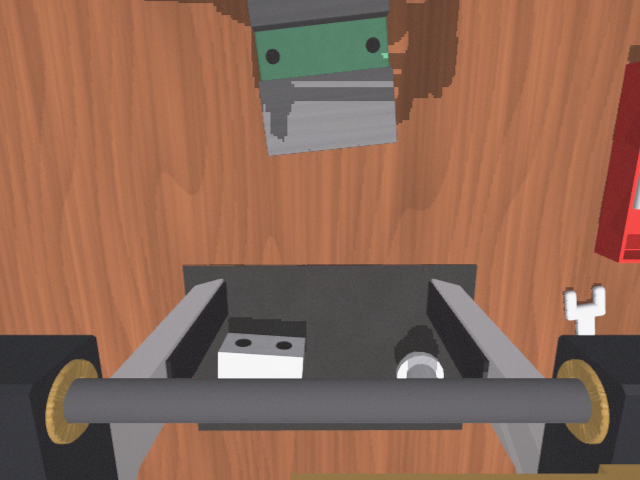

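The scene view shows the bolster around (398,242), the housing at (505,240), the tin at (461,192) and the driver at (263,305). There are blocks at (257,248), (146,256) and (150,320), the last of which looks like the odd one. I'll measure next.

Run:
```python
from h import *
c=load('scene0.png');s=load('side0.png')
for n,p,z in [('blk',(257,232),40),('blk2',(143,245),40),('odd',(150,316),22),('hous',(505,237),34),('drv',(262,294),62),('bol',(398,240),30),('tin',(462,183),50)]:
    print(n,w(c,p,z).round(0))
for n,p,z in [('blk',(340,295),40),('blk2',(434,400),40),('odd',(495,345),22),('hous',(242,155),34),('drv',(415,245),62),('bol',(272,207),30),('tin',(183,173),50)]:
    print(n,w(s,p,z).round(0))
def crop(n,x,y,ww,hh,k):
    im=load(n+'0.png')['pixels'][y:y+hh,x:x+ww]; return cv2.resize(im,None,fx=k,fy=k,interpolation=cv2.INTER_CUBIC)
cv2.imwrite('pics/c1.png',crop('scene',110,200,190,145,4))
cv2.imwrite('pics/c2.png',crop('scene',345,165,200,115,4))
cv2.imwrite('pics/c3.png',crop('side',150,130,180,120,4))
cv2.imwrite('pics/c4.png',crop('side',305,230,210,230,2.6))
```

```text
blk [[ 460. -131.   40.]]
blk2 [[ 431. -354.   40.]]
odd [[ 598. -348.   22.]]
hous [[614. 344.  34.]]
drv [[ 639. -151.   62.]]
bol [[556. 138.  30.]]
tin [[448. 335.  50.]]
blk [[ 480. -142.   40.]]
blk2 [[ 454. -350.   40.]]
odd [[ 600. -349.   22.]]
hous [[597. 332.  34.]]
drv [[ 639. -155.   62.]]
bol [[537. 126.  30.]]
tin [[447. 327.  50.]]
```

View pics/c1.png

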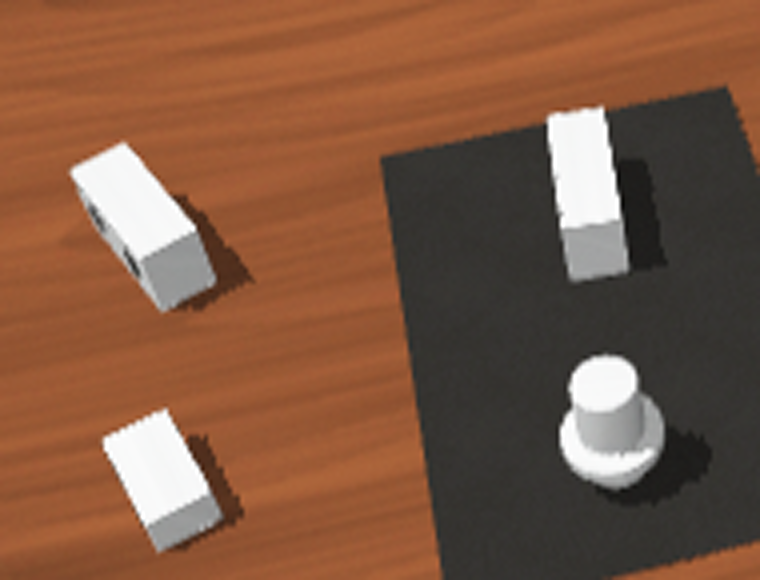

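View pics/c2.png

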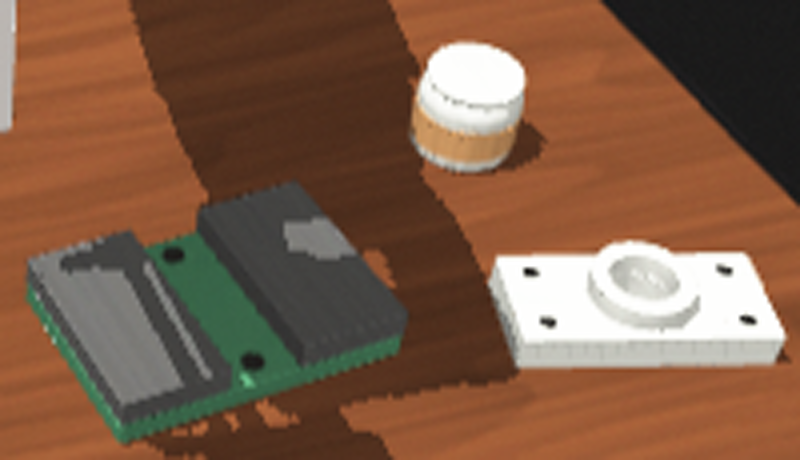

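View pics/c3.png

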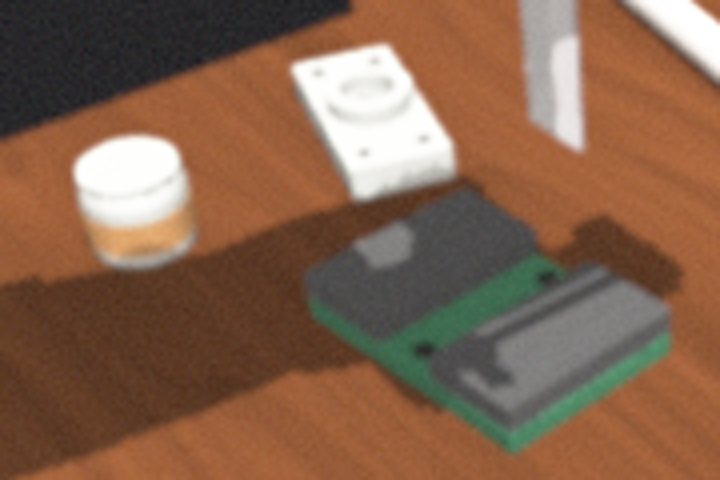

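View pics/c4.png

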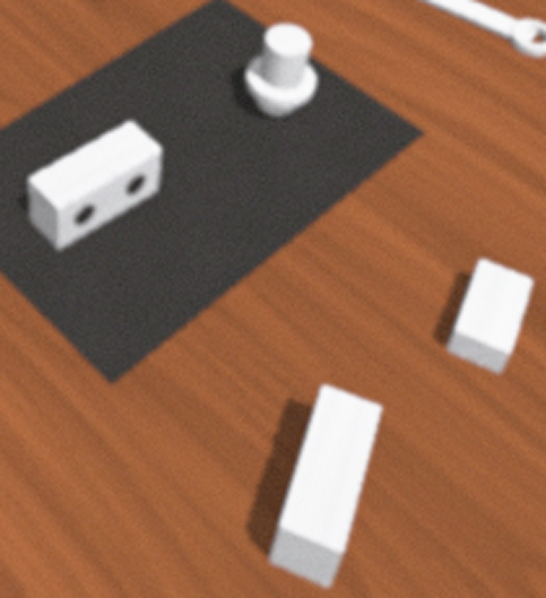

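```bash
cat >> h.py <<'E'
from scipy.optimize import least_squares
def up(p,s,o): return (np.array(p,float)+.5)/s-.5+np.array(o)
def fit(views,x0):
    # views: list of (cam, model pts Nx3, px Nx2)
    def T(v,M):
        c,s=np.cos(v[2]),np.sin(v[2]); M=np.array(M,float)
        return np.c_[v[0]+c*M[:,0]-s*M[:,1],v[1]+s*M[:,0]+c*M[:,1],M[:,2]]
    f=lambda v:np.concatenate([(proj(c,T(v,M))-px).ravel() for c,M,px in views])
    r=least_squares(f,x0,x_scale=[1,1,.01],loss='soft_l1'); return r.x, f(r.x).reshape(-1,2)
def box(lx,ly,h): 
    return [[sx*lx/2,sy*ly/2,z] for z in(h,0) for sx,sy in((-1,-1),(-1,1),(1,1),(1,-1))]
E
python3 - <<'E'
from h import *
c=load('scene0.png');s=load('side0.png');wr=load('wrist0.png')
def run(n,views,x0):
    for lab,v in [('both',views)]+[(str(i),[q]) for i,q in enumerate(views)]:
        r,e=fit(v,x0); print(n,lab,r.round(3),'deg',np.degrees(r[2]).round(1),'max err',abs(e).max().round(1))
A=box(80,30,40); o1=(110,200);o4=(305,230)
# corners idx 0:(-,-)1:(-,+)2:(+,+)3:(+,-)
S1=up([(547,114),(604,107),(620,218),(566,228),(629,271),(570,282)],4,o1)
# side order: robot is at left-bottom of side picture; find by trial
D1=up([(61,212),(28,182),(131,122),(161,148)],2.6,o4)
run('b1',[(c,np.array(A)[[0,1,2,3,6,7]],S1),(s,np.array(A)[[0,1,2,3]],D1)],[470,-135,0])
S2=up([(71,171),(125,142),(197,231),(142,257),(215,282),(165,311)],4,o1)
for name,order in [('x',[(277,531),(322,384),(382,407),(340,552)]),('y',[(340,552),(277,531),(322,384),(382,407)])]:
  D2=up(order,2.6,o4)
  run('b2'+name,[(c,np.array(A)[[0,1,2,3,6,7]],S2),(s,np.array(A)[[0,1,2,3]],D2)],[445,-350,0.5])
H=np.array(box(60,130,20))
Sh=up([(497,257),(747,254),(783,340),(520,346),(780,362),(520,366)],4,(345,165))
Dh=up([(350,185),(292,65),(388,45),(454,165)],4,(150,130))
run('h',[(c,H[[0,1,2,3,6,7]],Sh),(s,H[[0,1,2,3]],Dh)],[605,340,0])
B=np.array(box(110,160,30))
Sb=up([(28,258),(297,182),(405,314),(122,441)],4,(345,165))
Mb=B[[0,1,2,7]]
Db=up([(466,183),(665,318),(513,450),],4,(150,130)); 
print(w(c,Sb,30).round(0),w(s,Db,30).round(0))
Cw=wr; R=cv2.Rodrigues(np.array(wr['rvec'],float))[0]; print('wcam',-R.T@np.array(wr['tvec']), R.round(2)); print(proj(wr,[[550,0,205],[550,0,0]]))
for n,p in [('tl',(248,0)),('bl',(267,155)),('br',(396,141)),('tr',(387,0))]: print(n,w(wr,p,30).round(0))
for im,p in [(c,up([(603,383)],4,o1)),(s,up([(288,42)],2.6,o4))]: print('drv',w(im,p,62).round(1))
E
```

```text
b1 both [ 4.84808e+02 -1.39691e+02 -5.20000e-02] deg -3.0 max err 1.6
b1 0 [ 4.8454e+02 -1.3834e+02 -7.8000e-02] deg -4.4 max err 1.5
b1 1 [ 4.84730e+02 -1.40762e+02 -3.70000e-02] deg -2.1 max err 0.6
b2x both [ 4.43234e+02 -3.53923e+02  3.93000e-01] deg 22.5 max err 55.9
b2x 0 [ 4.43048e+02 -3.54781e+02  4.38000e-01] deg 25.1 max err 1.2
b2x 1 [ 4.42398e+02 -3.56790e+02 -3.05000e-01] deg -17.5 max err 34.1
b2y both [ 4.43044e+02 -3.55433e+02  4.33000e-01] deg 24.8 max err 2.1
b2y 0 [ 4.43048e+02 -3.54781e+02  4.38000e-01] deg 25.1 max err 1.2
b2y 1 [ 4.43101e+02 -3.55810e+02  4.28000e-01] deg 24.5 max err 2.0
h both [ 6.06582e+02  3.50473e+02 -2.80000e-01] deg -16.1 max err 4.7
h 0 [ 6.06371e+02  3.51408e+02 -2.76000e-01] deg -15.8 max err 1.4
h 1 [ 6.00350e+02  3.39622e+02 -2.89000e-01] deg -16.6 max err 2.5
[[498.  59.  30.]
 [484. 217.  30.]
 [592. 226.  30.]
 [629.  61.  30.]] [[594. 229.  30.]
 [600.  64.  30.]
 [484.  33.  30.]]
wcam [550.31903475  73.19421477 384.67155561] [[ 1.    0.   -0.  ]
 [ 0.   -0.97  0.25]
 [-0.   -0.25 -0.97]]
[[326.88751731 298.57165769]
 [327.28280351 217.07612568]]
tl [[488. 177.  30.]]
bl [[499.  59.  30.]]
br [[608.  71.  30.]]
tr [[596. 177.  30.]]
drv [[ 640.8 -154.6   62. ]]
drv [[ 638.4 -157.1   62. ]]
```

Call:
{"api": "jog_arm", "payload": {"commands": [[-0.02,-0.04,0,0,0,-0.08,1],[-0.04,-0.08,0,0,0,-0.16,1],[-0.06,-0.12,0,0,0,-0.24,1],[-0.065,-0.14,0,0,0,-0.32,1],[-0.065,-0.14,0,0,0,-0.4,1],[-0.065,-0.14,0,0,0,-0.48,1],[-0.065,-0.14,0,0,0,-0.56,1],[-0.065,-0.14,0,0,0,-0.64,1],[-0.065,-0.14,0,0,0,-0.72,1],[-0.065,-0.14,0,0,0,-0.775,1]]}}

```text
clock: 1.4
eef_pos: [484.9, -140.0, 205.3]
eef_rot: [-3.141, 0.0, -0.057]
wrist_force: [-0.5, 0.0, 0.1]
finger_gap: 93.9
```

Run:
```python
from h import *
c=shot('wrist','w1.png'); s=manip.read_state(); print(s['clock'],s['eef_pos'],s['eef_rot'],s['joints'].round(2)); shot('scene','s1.png')
```

```text
1.45 [ 484.86963932 -139.975753    205.2544367 ] [-3.14146891e+00  4.40051756e-04 -6.19542667e-02] [-0.35  0.2   1.65 -0.    1.3   1.28]
```

View pics/w1.png

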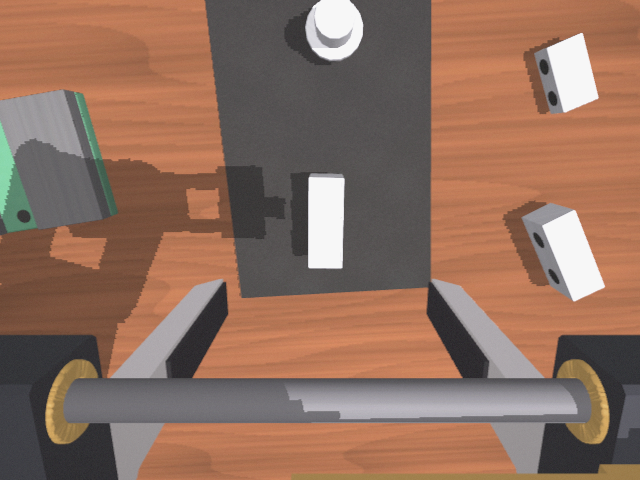

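View pics/s1.png

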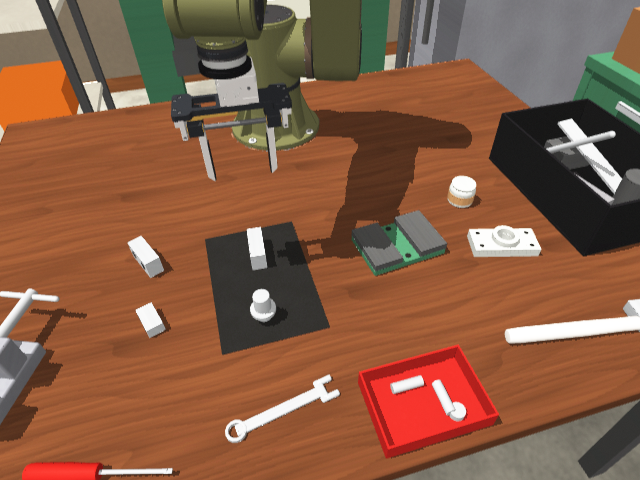

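The wrist view shows block 1's top from (309,175) to (343,268), the driver at (335,20), block 2 at (565,252), the odd block at (568,73) and part of the bolster.

Run:
```python
from h import *
c=load('w1.png'); A=np.array(box(80,30,40))
g=lambda p:w(c,p,40).round(1)
# measured corners
px=np.array([(309,268),(309,175),(344,175),(343,268)],float)
print(g(px))
r,e=fit([(c,A[[1,2,3,0]],px)],[485,-140,0]); print('b1',r,e.round(1).tolist())
p2=np.array([(574,301),(540,218),(575,210),(604,288)],float)
print(g(p2)); r,e=fit([(c,A[[1,2,3,0]],p2)],[443,-355,.4]); print('b2',r,e.round(1).tolist())
print('tcpproj', proj(c,[[484.9,-140,205]]))
im=c['pixels'][160:310,190:460]
cv2.imwrite('pics/cw1.png',cv2.resize(im,None,fx=2.8,fy=2.8,interpolation=cv2.INTER_CUBIC))
im=load('s1.png')['pixels'][200:280,345:455]
cv2.imwrite('pics/cs1.png',cv2.resize(im,None,fx=7,fy=7,interpolation=cv2.INTER_CUBIC))
```

```text
[[ 446.8 -121.2   40. ]
 [ 528.3 -126.7   40. ]
 [ 526.6 -156.    40. ]
 [ 445.1 -151.3   40. ]]
b1 [ 4.86845317e+02 -1.38812115e+02 -6.21549581e-02] [[0.1, -1.1], [-0.4, 0.8], [0.4, 1.0], [-0.1, -1.0]]
[[ 401.9 -358.9   40. ]
 [ 480.6 -322.4   40. ]
 [ 485.9 -351.8   40. ]
 [ 413.  -384.6   40. ]]
b2 [ 4.44131579e+02 -3.54423867e+02  4.27926506e-01] [[-1.7, 0.5], [1.5, 7.0], [-0.2, -1.0], [0.2, -1.0]]
tcpproj [[328.24720283 297.38890994]]
```

View pics/cw1.png

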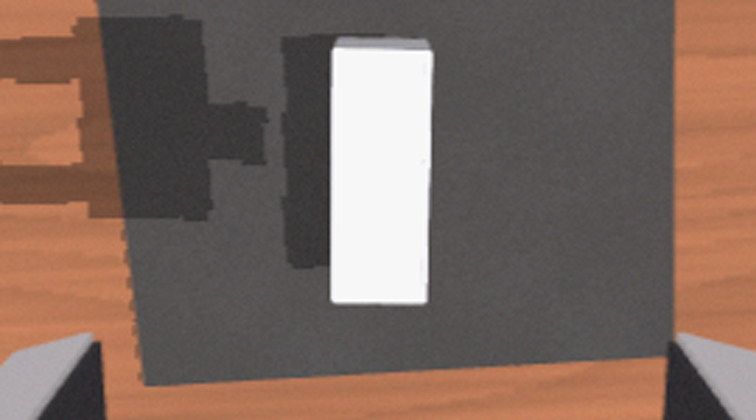

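View pics/cs1.png

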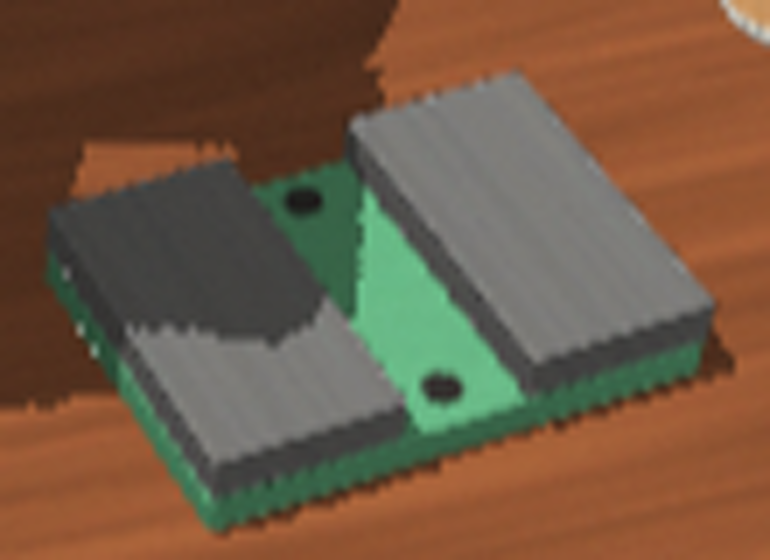

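Run:
```python
from h import *
c=load('s1.png')
M=[[-55,-80,30],[-55,80,30],[55,80,30],[55,-80,30],[-55,-20,30],[-55,20,30],[55,20,30],[55,-20,30]]
px=up([(52,212),(520,72),(713,310),(217,468),(228,162),(350,122),(540,365),(408,402)],7,(345,200))
print(fit([(c,M,px)],[546,144,.1]))
M2=[[-55,-80,30],[55,-80,30]]; w0=load('wrist0.png'); p2=np.array([(267,155),(396,141)],float)
print(fit([(w0,M2,p2)],[546,144,.1])); print(fit([(c,M,px),(w0,M2,p2)],[546,144,.1])[0])
```

```text
(array([5.46595452e+02, 1.43377528e+02, 1.01633990e-01]), array([[-0.62999171, -0.11400833],
       [ 0.09921112,  0.11179666],
       [ 0.99760022, -0.4741702 ],
       [-0.15958454,  0.03332373],
       [ 0.26274349, -0.58856081],
       [-0.2766898 ,  0.18435535],
       [-0.50482358,  0.07053456],
       [ 0.3580591 ,  0.55156351]]))
(array([5.44897214e+02, 1.44626862e+02, 1.05540591e-01]), array([[-0.1372563 ,  0.01896149],
       [ 0.13593435, -0.00826938]]))
[5.45594535e+02 1.44282746e+02 1.00169686e-01]
```

Call:
{"api": "jog_arm", "payload": {"commands": [[0.001,0.001,-0.03,0,0,0.001,1],[0.001,0.001,-0.07,0,0,0.001,1],[0.001,0.001,-0.11,0,0,0.001,1],[0.001,0.001,-0.15,0,0,0.001,1],[0.001,0.001,-0.18,0,0,0.001,1],[0.001,0.001,-0.195,0,0,0.001,1],[0.001,0.001,-0.196,0,0,0.001,1],[0.001,0.001,-0.196,0,0,0.001,0.4],[0.001,0.001,-0.196,0,0,0.001,0],[0.001,0.001,-0.196,0,0,0.001,0]], "grip_force": 40}}

```text
clock: 2.75
eef_pos: [486.3, -139.1, 10.1]
eef_rot: [3.141, -0.001, -0.05]
wrist_force: [0.7, 0.7, 0.0]
finger_gap: 67.3
```

Call:
{"api": "jog_arm", "payload": {"commands": [[0,0,0,0,0,0,0],[0,0,0,0,0,0,0],[0,0,0,0,0,0,0],[0,0,0,0,0,0,0],[0,0,0,0,0,0,0],[0,0,0,0,0,0,0],[0,0,0,0,0,0,0],[0,0,0.01,0,0,0,0],[0,0,0.04,0,0,0,0],[0,0,0.08,0,0,0,0]]}}

```text
clock: 4.0
eef_pos: [485.0, -138.8, 89.7]
eef_rot: [-3.141, 0.003, -0.05]
wrist_force: [1.6, -0.5, -7.6]
finger_gap: 29.7
```

Call:
{"api": "jog_arm", "payload": {"commands": [[0.0,0.02,0.02,0,0,0,0],[0.01,0.06,0.04,0,0,0.01,0],[0.02,0.11,0.06,0,0,0.02,0],[0.03,0.16,0.06,0,0,0.03,0],[0.04,0.21,0.06,0,0,0.05,0],[0.05,0.26,0.05,0,0,0.072,0],[0.055,0.3,0.03,0,0,0.072,0],[0.055,0.325,0.01,0,0,0.072,0],[0.055,0.333,0,0,0,0.072,0],[0.055,0.333,0,0,0,0.072,0]]}}

```text
clock: 5.25
eef_pos: [540.5, 193.7, 88.9]
eef_rot: [3.141, 0.002, 0.101]
wrist_force: [-0.1, -0.1, -8.4]
finger_gap: 29.9
```

Run:
```python
from h import *
c=shot('wrist','w2.png'); s=manip.read_state(); print(s['clock'],s['eef_pos'],s['eef_rot'],s['joints'].round(2)); shot('scene','s2.png')
```

```text
5.3 [541.00855185 193.31140747  89.69962833] [3.14129465e+00 3.36478125e-04 1.00269604e-01] [ 0.28  0.47  1.57 -0.    1.1   1.75]
```

View pics/w2.png

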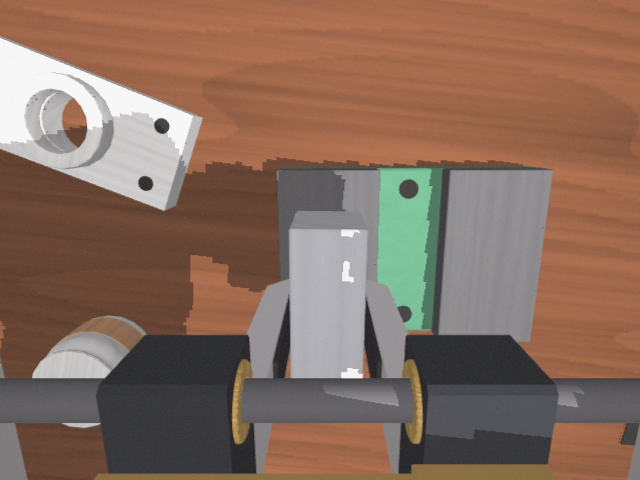

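View pics/s2.png

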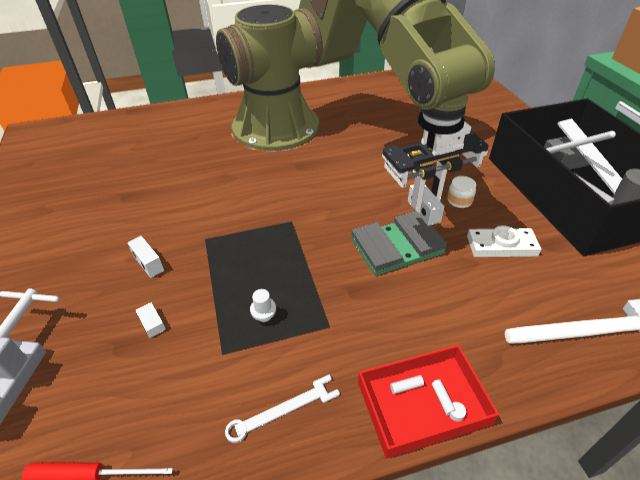

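Run:
```python
from h import *
c=load('w2.png')
M=[[55,80,30],[55,-80,30],[55,20,30],[55,-20,30],[-55,-80,30],[-55,-20,30]]
px=np.array([(278,170),(551,170),(378,169),(447,170),(530,341),(434,334)],float)
print(fit([(c,M,px)],[546,144,.1]))
print(w(c,[(290,230),(368,230)],119.7).round(1), w(c,[(294,212),(363,212)],80).round(1))
im=c['pixels'][150:350,200:580]
cv2.imwrite('pics/cw2.png',cv2.resize(im,None,fx=2.1,fy=2.1,interpolation=cv2.INTER_CUBIC))
```

```text
(array([5.45750456e+02, 1.44795700e+02, 1.04490873e-01]), array([[-3.92654012, -0.20845544],
       [ 0.57586663, -1.17487189],
       [ 0.09646966,  0.42927906],
       [ 0.47206508, -0.81232503],
       [-1.62357069,  0.79061864],
       [ 1.29684073,  8.07876578]]))
[[578.6 211.9 119.7]
 [581.5 183.  119.7]] [[578.1 213.5  80. ]
 [581.3 181.4  80. ]]
```

View pics/cw2.png

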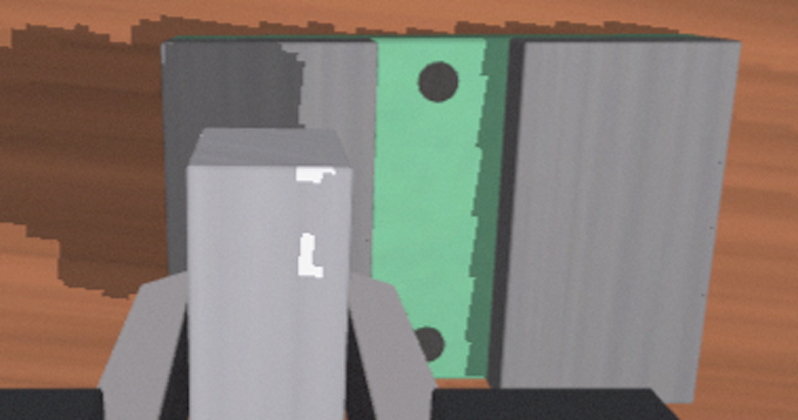

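Call:
{"api": "jog_arm", "payload": {"commands": [[0,0.001,-0.015,0,0,0,0],[0,0.001,-0.03,0,0,0,0],[0,0.001,-0.04,0,0,0,0],[0,0.001,-0.045,0,0,0,0],[0,0.001,-0.047,0,0,0,0],[0,0.001,-0.0485,0,0,0,0],[0,0.001,-0.0495,0,0,0,0],[0,0.001,-0.05,0,0,0,0],[0,0.001,-0.05,0,0,0,0],[0,0.001,-0.05,0,0,0,0]]}}

```text
clock: 6.6
eef_pos: [541.0, 195.0, 39.5]
eef_rot: [-3.142, -0.0, 0.101]
wrist_force: [-0.3, -0.1, -8.1]
finger_gap: 29.6
```

Call:
{"api": "jog_arm", "payload": {"commands": [[0,0,-0.0005,0,0,0,0],[0,0,-0.0005,0,0,0,0],[0,0,-0.0005,0,0,0,0],[0,0,-0.001,0,0,0,0],[0,0,-0.001,0,0,0,0],[0,0,-0.001,0,0,0,0],[0,0,-0.001,0,0,0,0],[0,0,-0.001,0,0,0,0],[0,0,-0.001,0,0,0,0],[0,0,-0.001,0,0,0,0]]}}

```text
clock: 7.85
eef_pos: [541.1, 195.0, 39.4]
eef_rot: [-3.142, -0.0, 0.101]
wrist_force: [-8.5, -2.2, 9.8]
finger_gap: 29.7
```

Call:
{"api": "jog_arm", "payload": {"commands": [[0,0,0.0003,0,0,0,0],[0,0,0.0003,0,0,0,0.4],[0,0,0.0003,0,0,0,0.55],[0,0,0.0003,0,0,0,0.6],[0,0,0.0003,0,0,0,0.6],[0,0,0.0003,0,0,0,0.6],[0,0,0.02,0,0,0,0.6],[0,0,0.06,0,0,0,0.6],[0,0,0.11,0,0,0,1],[0,0,0.14,0,0,0,1]]}}

```text
clock: 9.1
eef_pos: [541.4, 195.1, 181.0]
eef_rot: [-3.141, -0.002, 0.101]
wrist_force: [-0.4, 0.4, -0.3]
finger_gap: 73.2
```

Run:
```python
from h import *
c=shot('wrist','w3.png'); s=manip.read_state(); print(s['clock'],s['eef_pos'],s['eef_rot'])
```

```text
9.15 [542.43344892 195.45473598 184.43377089] [-3.14034892 -0.00675242  0.10060874]
```

View pics/w3.png

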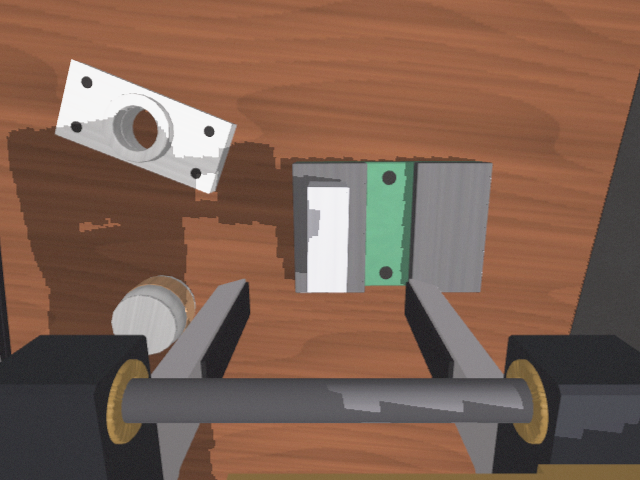

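Run:
```python
from h import *
c=load('w3.png')
im=c['pixels'][150:310,280:500]
cv2.imwrite('pics/cw3.png',cv2.resize(im,None,fx=3.5,fy=3.5,interpolation=cv2.INTER_CUBIC))
```

```text
(no output)
```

View pics/cw3.png

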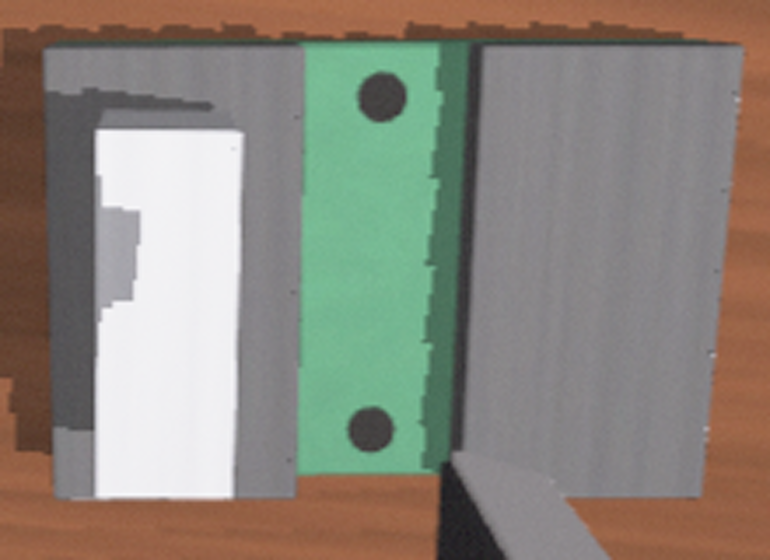

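Run:
```python
from h import *
c=load('w3.png'); o=(280,150)
M=[[55,80,30],[55,-80,30],[55,20,30],[55,-20,30],[-55,-80,30],[-55,20,30],[-55,80,30]]
px=up([(44,47),(743,46),(304,45),(482,46),(701,497),(297,497),(56,497)],3.5,o)
r,e=fit([(c,M,px)],[546,144,.1]);print(r,e.round(1).tolist())
N=[[40,15,70],[40,-15,70],[-40,-15,70],[-40,15,70]]
p=up([(95,129),(244,130),(235,498),(95,498)],3.5,o)
b,e=fit([(c,N,p)],[541,194,.1]);print(b,e.round(1).tolist())
d=b[:2]-r[:2]; a=r[2]; print('rel',d@[np.cos(a),np.sin(a)],d@[-np.sin(a),np.cos(a)],np.degrees(b[2]-a))
# base edge at far end z=30
print(w(c,up([(105,111),(232,111)],3.5,o),30))
print('housing', w(c,(142,126),34))
```

```text
[5.45864262e+02 1.43897894e+02 1.03680324e-01] [[-0.5, -0.3], [0.7, -0.6], [0.5, 0.1], [-0.1, -0.4], [0.2, 0.3], [-0.2, 0.6], [-0.8, 0.7]]
[5.41156209e+02 1.95408492e+02 9.01450226e-02] [[0.1, -0.3], [-0.2, -0.1], [-0.2, 0.4], [0.3, 0.0]]
rel 0.6483017320641243 51.721244192707346 -0.7755156661523529
[[579.08466587 213.6390842   30.        ]
 [582.02778492 184.55003412  30.        ]]
housing [[608.70694384 345.84477439  34.        ]]
```

Call:
{"api": "jog_arm", "payload": {"commands": [[0,-0.04,0.02,0,0,0,1],[-0.01,-0.1,0.02,0,0,0.0,1],[-0.02,-0.16,0.02,0,0,0.02,1],[-0.04,-0.22,0.02,0,0,0.04,1],[-0.05,-0.28,0.02,0,0,0.06,1],[-0.06,-0.34,0.02,0,0,0.08,1],[-0.07,-0.4,0.02,0,0,0.1,1],[-0.08,-0.46,0.02,0,0,0.12,1],[-0.09,-0.52,0.02,0,0,0.14,1],[-0.097,-0.55,0.02,0,0,0.157,1]]}}

```text
clock: 10.4
eef_pos: [443.0, -357.6, 198.0]
eef_rot: [-3.141, 0.0, 0.429]
wrist_force: [1.0, 0.9, -0.4]
finger_gap: 94.0
```

Run:
```python
from h import *
c=shot('wrist','w4.png'); s=manip.read_state(); print(s['clock'],s['eef_pos'],s['eef_rot'],s['qd'].round(3))
im=c['pixels'][110:380,210:480]
cv2.imwrite('pics/cw4.png',cv2.resize(im,None,fx=2.2,fy=2.2,interpolation=cv2.INTER_CUBIC))
```

```text
10.45 [ 442.24945793 -359.55429421  197.82610207] [3.14147132e+00 7.16201048e-04 4.29141049e-01] [ 0.065 -0.029  0.045  0.004 -0.014  0.128]
```

View pics/cw4.png

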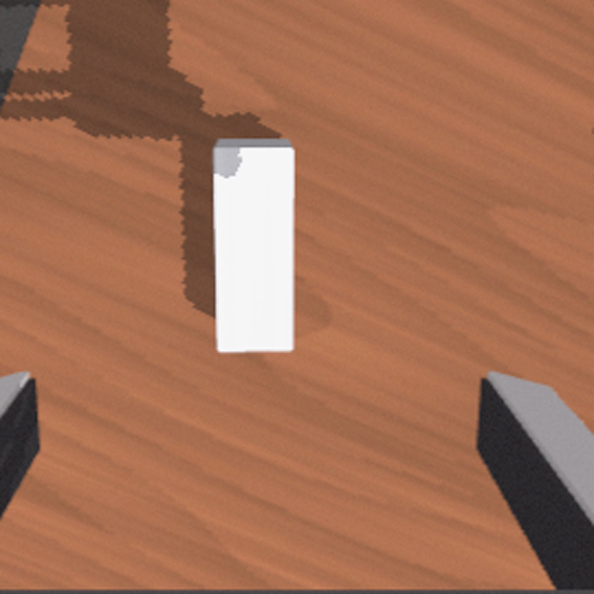

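Run:
```python
from h import *
c=load('w4.png'); N=[[40,15,40],[40,-15,40],[-40,-15,40],[-40,15,40]]
print(fit([(c,N,up([(214,147),(293,148),(293,351),(217,352)],2.2,(210,110)))],[443,-355,.4]))
s=manip.read_state(); print(s['clock'],s['eef_pos'])
```

```text
(array([ 4.44141836e+02, -3.54908400e+02,  4.34087698e-01]), array([[-0.29718212,  0.26214545],
       [ 0.37657056, -0.38886476],
       [-0.05499898,  0.21075701],
       [-0.01681358, -0.07648917]]))
10.45 [ 442.24945793 -359.55429421  197.82610207]
```

Call:
{"api": "jog_arm", "payload": {"commands": [[0,0,-0.01,0,0,0.002,1],[0,0,-0.05,0,0,0.002,1],[0,0,-0.1,0,0,0.002,0.9],[0,0,-0.14,0,0,0.002,0.8],[0,0,-0.17,0,0,0.002,0.7],[0,0,-0.185,0,0,0.002,0.6],[0,0,-0.189,0,0,0.002,0.6],[0,0,-0.189,0,0,0.002,0.5],[0,0,-0.189,0,0,0.002,0],[0,0,-0.189,0,0,0.002,0]]}}

```text
clock: 11.7
eef_pos: [444.2, -355.3, 10.1]
eef_rot: [3.141, -0.0, 0.433]
wrist_force: [0.9, -0.6, 0.5]
finger_gap: 30.3
```

Call:
{"api": "jog_arm", "payload": {"commands": [[0,0,0,0,0,0,0],[0,0,0,0,0,0,0],[0,0,0,0,0,0,0],[0,0,0,0,0,0,0],[0,0,0,0,0,0,0],[0,0,0.01,0,0,0,0],[0,0,0.03,0,0,0,0],[0,0,0.06,0,0,0,0],[0,0,0.09,0,0,0,0],[0,0,0.11,0,0,0,0]]}}

```text
clock: 12.95
eef_pos: [443.8, -354.8, 120.6]
eef_rot: [-3.141, 0.0, 0.433]
wrist_force: [1.0, 0.4, -7.5]
finger_gap: 30.0
```

Call:
{"api": "jog_arm", "payload": {"commands": [[0.01,0.03,0,0,0,-0.01,0],[0.02,0.08,0,0,0,-0.03,0],[0.03,0.13,0,0,0,-0.05,0],[0.045,0.19,0,0,0,-0.07,0],[0.06,0.25,0,0,0,-0.09,0],[0.075,0.31,0,0,0,-0.11,0],[0.09,0.37,0,0,0,-0.13,0],[0.1,0.42,0,0,0,-0.15,0],[0.107,0.443,0,0,0,-0.159,0],[0.107,0.449,0,0,0,-0.159,0]]}}

```text
clock: 14.2
eef_pos: [550.5, 95.3, 119.0]
eef_rot: [-3.142, 0.001, 0.102]
wrist_force: [-0.1, -0.8, -8.9]
finger_gap: 29.7
```

Call:
{"api": "jog_arm", "payload": {"commands": [[0,0,-0.01,0,0,0,0],[0,0,-0.025,0,0,0,0],[0,0,-0.025,0,0,0,0],[0,0,-0.025,0,0,0,0],[0,0,-0.025,0,0,0,0],[0,0,-0.025,0,0,0,0],[0,0,-0.025,0,0,0,0],[0,0,-0.025,0,0,0,0],[0,0,-0.025,0,0,0,0],[0,0,-0.025,0,0,0,0]]}}

```text
clock: 15.45
eef_pos: [551.0, 94.0, 94.5]
eef_rot: [3.142, -0.0, 0.101]
wrist_force: [-0.1, -0.4, -8.8]
finger_gap: 29.7
```

Run:
```python
from h import *
c=shot('wrist','w5.png'); s=manip.read_state(); print(s['clock'],s['eef_pos'],s['eef_rot'],s['qd'].round(3))
cv2.imwrite('pics/cw5.png',cv2.resize(c['pixels'][150:380,160:480],None,fx=2.5,fy=2.5,interpolation=cv2.INTER_CUBIC))
```

```text
15.5 [550.98826952  93.99924461  94.44453909] [-3.14156918e+00  2.81902411e-06  1.00525700e-01] [ 0.002 -0.001 -0.002  0.001 -0.     0.001]
```

View pics/cw5.png

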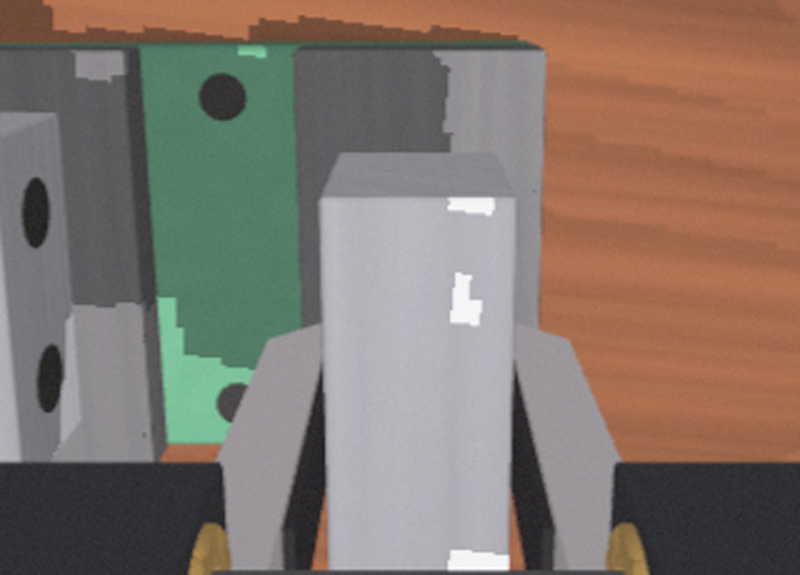

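Run:
```python
from h import *
c=load('w5.png'); o=(160,150)
M=[[55,20,30],[55,-20,30],[55,-80,30]]
px=up([(125,48),(294,48),(545,48)],2.5,o)
r,e=fit([(c,M,px)],[546,144,.1]);print(r,e.round(1).tolist())
t=up([(319,198),(515,198)],2.5,o); b=up([(340,153),(495,153)],2.5,o)
print(w(c,t,125.0).round(1),w(c,b,85.0).round(1))
# right edge of land: line
print(w(c,up([(545,48),(540,320)],2.5,o),30).round(1))
# block1 base edge right: far-bottom corner
```

```text
[5.46143532e+02 1.43813673e+02 1.00807439e-01] [[-0.5, 0.0], [-0.3, 0.0], [1.0, 0.0]]
[[589.3 113.3 125. ]
 [592.2  84.1 125. ]] [[589.1 113.1  85. ]
 [592.   84.2  85. ]]
[[608.9  70.3  30. ]
 [541.5  62.7  30. ]]
```

Call:
{"api": "jog_arm", "payload": {"commands": [[0,0,-0.015,0,0,0,0],[0,0,-0.03,0,0,0,0],[0,0,-0.042,0,0,0,0],[0,0,-0.049,0,0,0,0],[0,0,-0.052,0,0,0,0],[0,0,-0.0535,0,0,0,0],[0,0,-0.0545,0,0,0,0],[0,0,-0.055,0,0,0,0],[0,0,-0.0555,0,0,0,0],[0,0,-0.0557,0,0,0,0]]}}

```text
clock: 16.75
eef_pos: [551.3, 94.0, 40.1]
eef_rot: [3.142, -0.001, 0.101]
wrist_force: [-8.2, -1.0, 10.3]
finger_gap: 29.7
```

Call:
{"api": "jog_arm", "payload": {"commands": [[0,0,0,0,0,0,0.4],[0,0,0,0,0,0,0.55],[0,0,0,0,0,0,0.55],[0,0,0,0,0,0,0.55],[0,0,0.01,0,0,0,0.55],[0,0,0.04,0,0,0,0.6],[0,0.01,0.09,0,0,0,0.7],[-0.01,0.03,0.14,0,0,0,1],[-0.03,0.05,0.16,0,0,0,1],[-0.04,0.05,0.16,0,0,0,1]]}}

```text
clock: 18.0
eef_pos: [510.8, 144.9, 200.7]
eef_rot: [-3.141, -0.003, 0.102]
wrist_force: [0.1, -0.6, -0.7]
finger_gap: 91.7
```

Call:
{"api": "jog_arm", "payload": {"commands": [[0,0,0,0,0,0,1],[0,0,0,0,0,0,1],[0,0,0,0,0,0,1],[0,0,0,0,0,0,1],[0,0,0,0,0,0,1],[0,0,0,0,0,0,1],[0,0,0,0,0,0,1],[0,0,0,0,0,0,1],[0,0,0,0,0,0,1],[0,0,0,0,0,0,1]]}}

```text
clock: 19.25
eef_pos: [511.0, 144.0, 198.8]
eef_rot: [-3.142, -0.0, 0.101]
wrist_force: [-0.2, 0.3, -0.4]
finger_gap: 94.1
```

Run:
```python
from h import *
c=shot('wrist','w6.png'); s=manip.read_state(); print(s['clock'],s['eef_pos'],s['eef_rot'],s['qd'].round(3))
cv2.imwrite('pics/cw6.png',cv2.resize(c['pixels'][110:290,200:440],None,fx=3.3,fy=3.3,interpolation=cv2.INTER_CUBIC))
shot('scene','s6.png')
```

```text
19.3 [510.98385895 144.01068361 198.7538375 ] [-3.14156593e+00 -3.57845695e-05  1.00546206e-01] [-0.    -0.001  0.001 -0.001 -0.    -0.001]
```

View pics/cw6.png

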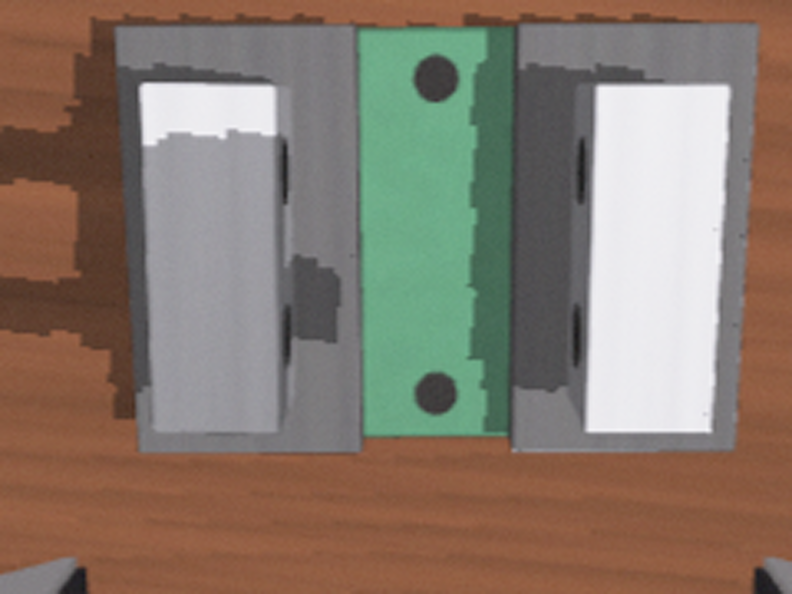

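View pics/w6.png

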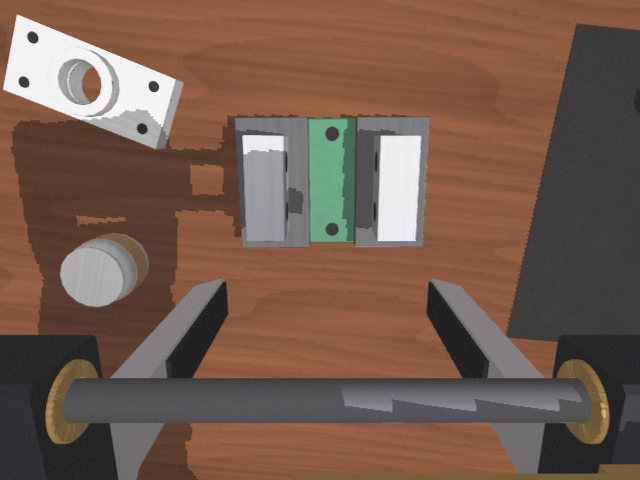

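Run:
```python
from h import *
c=load('w6.png'); o=(200,110); s=3.3
M=[[sx*55,y,30] for sx in(1,-1) for y in(80,20,-20,-80)]
px=up([(116,27),(356,27),(518,25),(758,25),(140,452),(361,452),(511,450),(735,450)],s,o)
r,e=fit([(c,M,px)],[546,144,.1]);print(r,e.round(1).tolist())
a=r[2]
for p in ([(139,84),(277,84),(280,432),(152,432)],[(596,85),(730,85),(711,433),(585,433)]):
    N=[[40,15,70],[40,-15,70],[-40,-15,70],[-40,15,70]]
    b,e=fit([(c,N,up(p,s,o))],[541,144,.1]);d=b[:2]-r[:2];print(b,e.round(1).tolist(),'rel',d@[np.cos(a),np.sin(a)],d@[-np.sin(a),np.cos(a)],np.degrees(b[2]-a))
hc=[(17,15),(183,82),(162,149),(4,88)] # flange top corners: far-left, right...
print('h corners',w(c,hc,20).round(1), 'boss',w(c,[(84,82)],34).round(1))
H=np.array(box(60,130,20))
print(fit([(c,H[[2,3,0]],np.array([(17,15),(183,82),(161,141)],float))],[607,347,-.28]))
```

```text
[5.45570807e+02 1.43786664e+02 1.03813697e-01] [[-0.7, -0.5], [-0.0, -0.8], [-0.1, -0.3], [0.7, -0.6], [-0.5, 0.7], [0.4, 0.5], [0.1, 1.0], [0.1, 0.8]]
[5.41052831e+02 1.95469967e+02 8.64999854e-02] [[0.3, -0.6], [-0.5, -0.0], [-0.1, 0.6], [0.2, 0.1]] rel 0.8621506387341215 51.87323585865797 -0.9920026143303364
[5.51020237e+02 9.45628183e+01 1.01662454e-01] [[-0.2, -0.3], [0.2, -0.3], [0.1, 0.4], [-0.2, 0.4]] rel 0.3191557300340091 -49.523543740971 -0.12325716550222525
h corners [[652.5 405.8  20. ]
 [615.8 274.3  20. ]
 [560.  291.5  20. ]
 [596.3 421.4  20. ]] boss [[606.7 347.5  34. ]]
(array([ 6.07737111e+02,  3.48087957e+02, -2.46772812e-01]), array([[ 2.60508504e+00,  2.17173688e-03],
       [-4.11061201e+00, -7.13727780e+00],
       [ 6.49494072e-03,  4.62886442e+00]]))
```

Call:
{"api": "jog_arm", "payload": {"commands": [[0.02,0.04,0,0,0,0,0.7],[0.03,0.051,-0.04,0,0,0,0.7],[0.03,0.051,-0.08,0,0,0,0.7],[0.03,0.051,-0.12,0,0,0,0.7],[0.03,0.051,-0.145,0,0,0,0.7],[0.03,0.051,-0.157,0,0,0,0.7],[0.03,0.051,-0.158,0,0,0,0.5],[0.03,0.051,-0.158,0,0,0,0],[0.03,0.051,-0.158,0,0,0,0],[0.03,0.051,-0.158,0,0,0,0]]}}

```text
clock: 20.6
eef_pos: [541.3, 195.1, 41.4]
eef_rot: [-3.141, -0.001, 0.101]
wrist_force: [-0.6, 0.2, 5.1]
finger_gap: 29.7
```

Call:
{"api": "jog_arm", "payload": {"commands": [[0,0,0,0,0,0,0],[0,0,0,0,0,0,0],[0,0,0,0,0,0,0],[0,0,0.002,0,0,0,0],[0,0,0.004,0,0,0,0],[0,-0.002,0.004,0,0,0,0],[0,-0.002,0.004,0,0,0,0],[0,-0.002,0.004,0,0,0,0],[0,-0.002,0.002,0,0,0,0],[0,-0.002,0.0005,0,0,0,0]]}}

```text
clock: 21.85
eef_pos: [541.0, 193.0, 41.4]
eef_rot: [3.142, 0.0, 0.101]
wrist_force: [-8.1, -2.1, 11.5]
finger_gap: 29.9
```

Call:
{"api": "jog_arm", "payload": {"commands": [[0,0,0,0,0,0,0.4],[0,0,0,0,0,0,0.55],[0,0,0,0,0,0,0.55],[0,0,0,0,0,0,0.55],[0,0,0.01,0,0,0,0.55],[0,0,0.04,0,0,0,0.6],[0,0,0.09,0,0,0,0.7],[0.01,0.03,0.14,0,0,0.07,1],[0.03,0.06,0.16,0,0,0.15,1],[0.05,0.1,0.16,0,0,0.23,1]]}}

```text
clock: 23.1
eef_pos: [592.2, 293.9, 204.8]
eef_rot: [3.141, -0.005, 0.587]
wrist_force: [-0.0, 0.2, -0.4]
finger_gap: 91.6
```

Call:
{"api": "jog_arm", "payload": {"commands": [[0.01,0.03,0,0,0,0.08,1],[0.015,0.055,0,0,0,0.16,1],[0.015,0.055,0,0,0,0.24,1],[0.015,0.055,0,0,0,0.32,1],[0.015,0.055,0,0,0,0.34,1],[0.015,0.055,0,0,0,0.34,1],[0.015,0.055,0,0,0,0.34,1],[0.015,0.055,0,0,0,0.34,1],[0.015,0.055,0,0,0,0.34,1],[0.015,0.055,0,0,0,0.34,1]]}}

```text
clock: 24.35
eef_pos: [606.0, 348.0, 201.3]
eef_rot: [-3.142, 0.0, 1.294]
wrist_force: [0.1, -0.5, -0.2]
finger_gap: 94.0
```

Run:
```python
from h import *
c=shot('wrist','w7.png'); s=manip.read_state(); print(s['clock'],s['eef_pos'],s['eef_rot'],s['qd'].round(3),s['joints'].round(2))
```

```text
24.4 [605.98251317 348.02458399 201.26771107] [ 3.14156801e+00 -1.02437468e-05  1.29426494e+00] [ 0.     0.002  0.    -0.    -0.    -0.   ] [ 0.47  0.65  1.02 -0.    1.47  0.75]
```

View pics/w7.png

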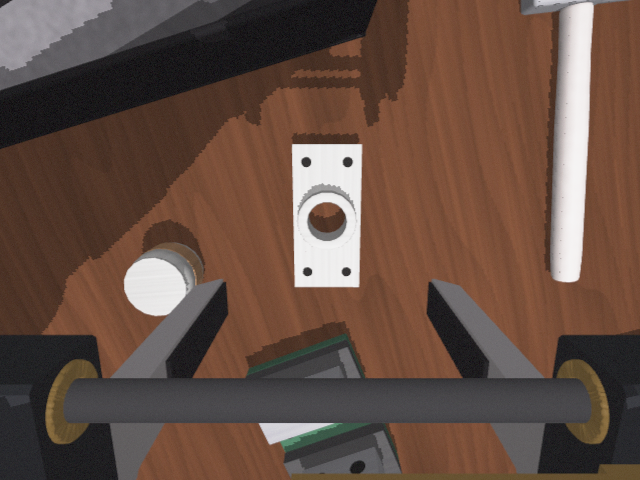

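Run:
```python
from h import *
c=load('w7.png'); H=np.array(box(60,130,20))
# image up = +y of housing-ish, right=+x
print(fit([(c,H[[1,2,3,0]],np.array([(292,144),(362,144),(359.5,287),(295,287)],float))],[607,347,-.28]))
print('boss',w(c,[(327,221)],34).round(1)); print('box',w(c,[(200,85),(290,60)],0).round(0),w(c,[(200,85),(290,60)],90).round(0))
```

```text
(array([ 6.06914905e+02,  3.50905106e+02, -2.74870377e-01]), array([[ 0.11692248,  0.31553076],
       [-0.07858592,  0.20372713],
       [-0.3383964 , -0.36077166],
       [ 0.29118607, -0.28695433]]))
boss [[607.  351.5  34. ]]
box [[531. 492.   0.]
 [613. 490.   0.]] [[554. 475.  90.]
 [616. 473.  90.]]
```

Call:
{"api": "jog_arm", "payload": {"commands": [[0.001,0.003,-0.03,0,0,0.001,1],[0.001,0.003,-0.08,0,0,0.001,1],[0.001,0.003,-0.13,0,0,0.001,1],[0.001,0.003,-0.165,0,0,0.001,1],[0.001,0.003,-0.185,0,0,0.001,1],[0.001,0.003,-0.195,0,0,0.001,0.9],[0.001,0.003,-0.1975,0,0,0.001,0.8],[0.001,0.003,-0.1975,0,0,0.001,0.7],[0.001,0.003,-0.1975,0,0,0.001,0.5],[0.001,0.003,-0.1975,0,0,0.001,0.5]], "grip_force": 45}}

```text
clock: 25.65
eef_pos: [607.4, 351.3, 4.8]
eef_rot: [3.141, -0.001, 1.296]
wrist_force: [-2.3, -1.1, 4.8]
finger_gap: 59.5
```

Call:
{"api": "jog_arm", "payload": {"commands": [[0,0,0,0,0,0,0.3],[0,0,0,0,0,0,0.3],[0,0,0,0,0,0,0.3],[0,0,0,0,0,0,0.3],[0,0,0,0,0,0,0.3],[0,0,0.005,0,0,0,0.3],[0,0,0.02,0,0,0,0.3],[0,0,0.05,0,0,0,0.3],[0,0,0.09,0,0,0,0.3],[0,0,0.13,0,0,0,0.3]]}}

```text
clock: 26.9
eef_pos: [606.8, 350.9, 135.7]
eef_rot: [3.142, -0.0, 1.296]
wrist_force: [0.5, -0.5, -4.6]
finger_gap: 59.5
```

Call:
{"api": "jog_arm", "payload": {"commands": [[-0.005,-0.02,0,0,0,0.02,0.3],[-0.015,-0.05,0,0,0,0.05,0.3],[-0.03,-0.09,0,0,0,0.08,0.3],[-0.04,-0.13,0,0,0,0.11,0.3],[-0.05,-0.165,0,0,0,0.14,0.3],[-0.055,-0.19,0,0,0,0.17,0.3],[-0.06,-0.203,0,0,0,0.18,0.3],[-0.061,-0.207,0,0,0,0.18,0.3],[-0.061,-0.207,0,0,0,0.18,0.3],[-0.061,-0.207,0,0,0,0.18,0.3]]}}

```text
clock: 28.15
eef_pos: [546.1, 144.5, 133.8]
eef_rot: [3.141, -0.0, 1.674]
wrist_force: [1.0, -0.3, -4.6]
finger_gap: 59.6
```

Call:
{"api": "jog_arm", "payload": {"commands": [[0,0,-0.01,0,0,0,0.3],[0,0,-0.02,0,0,0,0.3],[0,0,-0.03,0,0,0,0.3],[0,0,-0.035,0,0,0,0.3],[0,0,-0.035,0,0,0,0.3],[0,0,-0.035,0,0,0,0.3],[0,0,-0.035,0,0,0,0.3],[0,0,-0.035,0,0,0,0.3],[0,0,-0.035,0,0,0,0.3],[0,0,-0.035,0,0,0,0.3]]}}

```text
clock: 29.4
eef_pos: [546.0, 144.0, 98.8]
eef_rot: [3.142, -0.0, 1.673]
wrist_force: [-0.0, 0.2, -4.2]
finger_gap: 59.7
```

Run:
```python
from h import *
c=shot('wrist','w8.png'); s=manip.read_state(); print(s['clock'],s['eef_pos'],s['eef_rot'],s['qd'].round(3),s['finger_gap'],s['wrist_force'],s['moment'])
q=shot('scene','s8.png'); cv2.imwrite('pics/cs8.png',cv2.resize(q['pixels'][120:290,320:500],None,fx=3.5,fy=3.5,interpolation=cv2.INTER_CUBIC))
```

```text
29.45 [545.98441894 144.02340443  98.7535776 ] [3.14157893e+00 1.48556017e-06 1.67347604e+00] [-0.002  0.001  0.     0.002 -0.001 -0.   ] 59.495580648878544 [-0.00768969  0.1640079  -3.52373244] [ 0.03821137 -0.07090363 -0.04070825]
```

View pics/w8.png

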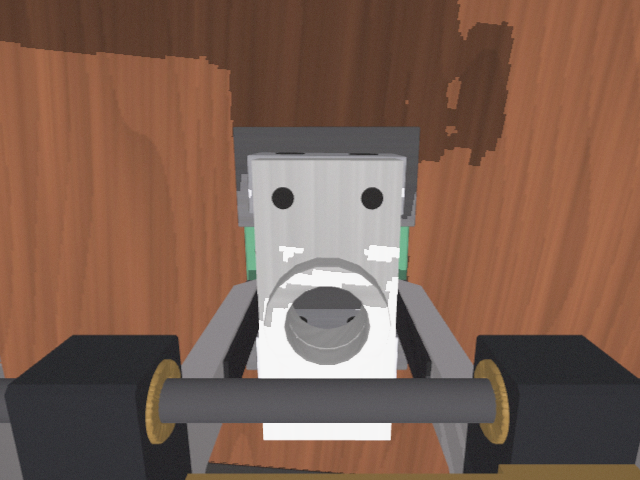

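View pics/cs8.png

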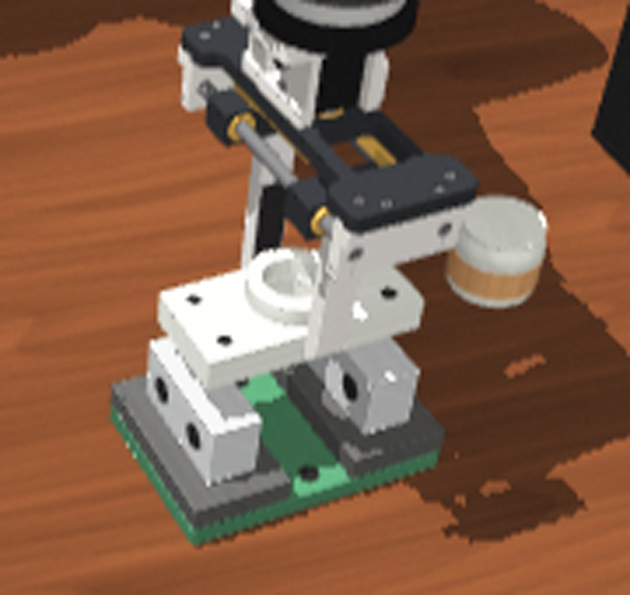

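Run:
```python
from h import *
c=load('w8.png')
p=w(c,[(248,158),(406,158),(391,440),(263,440)],115); print(p.round(1), p.mean(0), np.linalg.norm(p[0]-p[3]),np.linalg.norm(p[0]-p[1]),np.linalg.norm(p[2]-p[3]))
H=np.array(box(60,130,115))
print(fit([(c,H[[1,2,3,0]],np.array([(248,158),(406,158),(391,440),(263,440)],float))],[546,144,.1]))
print('bol',w(c,[(234,128),(419,128)],30))
print('boss far edge/top', w(c,[(327,258)],129))
```

```text
[[508.8 206.1 115. ]
 [570.5 212.5 115. ]
 [583.1  82.5 115. ]
 [522.9  76.3 115. ]] [546.31382206 144.34275915 115.        ] 130.60461058324344 62.02160161341186 60.50003231038297
(array([5.46297659e+02, 1.44482795e+02, 1.02916934e-01]), array([[ 2.58025079,  0.4009418 ],
       [-2.60607046,  0.38897128],
       [-0.49126262, -0.7532108 ],
       [ 0.49511444, -0.8038124 ]]))
bol [[483.98491445 216.92272279  30.        ]
 [591.83274912 228.04781661  30.        ]]
boss far edge/top [[543.39503362 172.71878768 129.        ]]
```

Call:
{"api": "jog_arm", "payload": {"commands": [[0,0,-0.008,0,0,0,0.3],[0,0,-0.015,0,0,0,0.3],[0,0,-0.019,0,0,0,0.3],[0,0,-0.021,0,0,0,0.3],[0,0,-0.0225,0,0,0,0.3],[0,0,-0.0235,0,0,0,0.3],[0,0,-0.024,0,0,0,0.3],[0,0,-0.0245,0,0,0,0.3],[0,0,-0.025,0,0,0,0.3],[0,0,-0.025,0,0,0,0.3]]}}

```text
clock: 30.75
eef_pos: [546.0, 144.0, 74.8]
eef_rot: [3.141, 0.0, 1.673]
wrist_force: [-6.2, -1.1, 9.5]
finger_gap: 59.3
```

Call:
{"api": "jog_arm", "payload": {"commands": [[0,0,0,0,0,0,0.66],[0,0,0,0,0,0,0.7],[0,0,0,0,0,0,0.8],[0,0,0,0,0,0,0.9],[0,0,0,0,0,0,0.9],[0,0,0.02,0,0,0,0.9],[0,0,0.06,0,0,0,0.9],[0,0,0.11,0,0,0,1],[0,-0.03,0.15,0,0,0,1],[0,-0.03,0.15,0,0,0,1]]}}

```text
clock: 32.0
eef_pos: [547.1, 113.0, 226.8]
eef_rot: [3.136, -0.0, 1.672]
wrist_force: [-0.1, -0.6, -0.8]
finger_gap: 94.0
```

Run:
```python
from h import *
c=shot('wrist','w9.png'); s=manip.read_state(); print(s['clock'],s['eef_pos'],s['eef_rot'],s['qd'].round(3))
q=shot('scene','s9.png'); cv2.imwrite('pics/cs9.png',cv2.resize(q['pixels'][180:290,330:470],None,fx=5,fy=5,interpolation=cv2.INTER_CUBIC))
cv2.imwrite('pics/cw9.png',cv2.resize(c['pixels'][70:350,200:460],None,fx=2.1,fy=2.1,interpolation=cv2.INTER_CUBIC))
```

```text
32.05 [546.31151449 113.57161129 224.51705079] [ 3.13963378e+00 -1.10974240e-04  1.67223051e+00] [ 0.019  0.037  0.035  0.001 -0.012  0.008]
```

View pics/cw9.png

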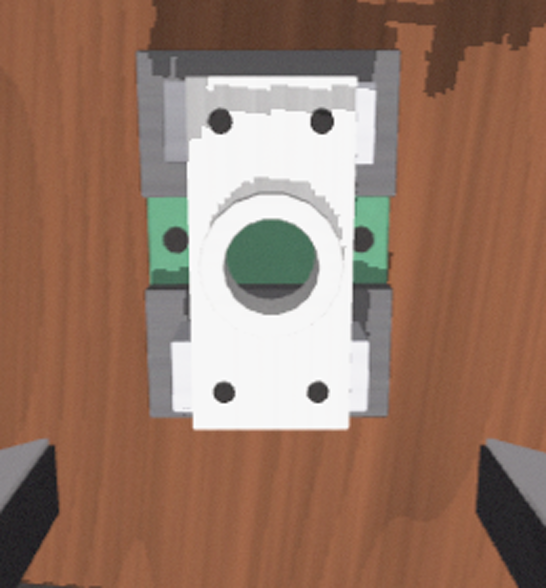

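View pics/cs9.png

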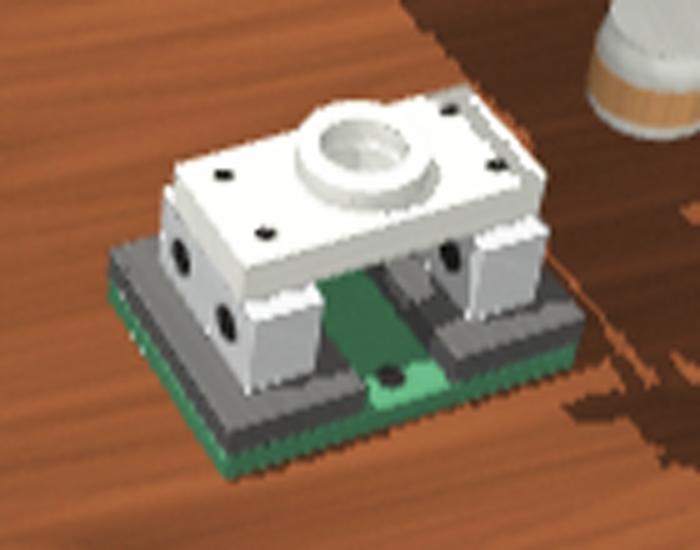

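Run:
```python
from h import *
c=load('w9.png'); o=(200,70); s=2.1
H=np.array(box(60,130,90))
h,e=fit([(c,H[[1,2,3,0]],up([(186,77),(357,77),(350,430),(193,430)],s,o))],[546,144,.1]);print(h,e.round(1).tolist())
B=np.array(box(110,160,30))
r,e=fit([(c,B[[1,2,3,0]],up([(137,52),(399,52),(387,416),(150,416)],s,o))],[546,144,.1]);print(r,e.round(1).tolist())
print('bore top',w(c,up([(272,266)],s,o),104))
```

```text
[5.46561577e+02 1.43659487e+02 1.02191787e-01] [[0.0, 0.3], [-0.0, 0.3], [-0.7, -0.5], [0.6, -0.3]]
[5.45782152e+02 1.43486633e+02 1.02500828e-01] [[-0.7, -0.6], [0.9, -0.7], [0.3, 0.9], [-0.4, 1.2]]
bore top [[546.53600545 144.27074782 104.        ]]
```

Call:
{"api": "jog_arm", "payload": {"commands": [[0.01,-0.04,0,0,0,0,1],[0.03,-0.09,0,0,0,-0.01,1],[0.05,-0.14,0,0,0,-0.03,1],[0.07,-0.19,0,0,0,-0.05,1],[0.085,-0.23,0,0,0,-0.05,1],[0.094,-0.26,-0.01,0,0,-0.05,1],[0.094,-0.269,-0.02,0,0,-0.05,1],[0.094,-0.269,-0.02,0,0,-0.05,1],[0.094,-0.269,-0.02,0,0,-0.05,1],[0.094,-0.269,-0.02,0,0,-0.05,1]]}}

```text
clock: 33.35
eef_pos: [640.1, -154.0, 204.4]
eef_rot: [3.141, 0.0, 1.57]
wrist_force: [-0.3, -0.8, 0.2]
finger_gap: 94.4
```

Run:
```python
from h import *
c=shot('wrist','w10.png'); s=manip.read_state(); print(s['clock'],s['eef_pos'],s['eef_rot'],s['qd'].round(3))
cv2.imwrite('pics/cw10.png',cv2.resize(c['pixels'][100:350,230:430],None,fx=2.4,fy=2.4,interpolation=cv2.INTER_CUBIC))
```

```text
33.4 [ 640.11880359 -154.20214034  204.34431848] [3.14079135e+00 1.62210527e-04 1.56965370e+00] [-0.005  0.003 -0.002 -0.002 -0.    -0.001]
```

View pics/cw10.png

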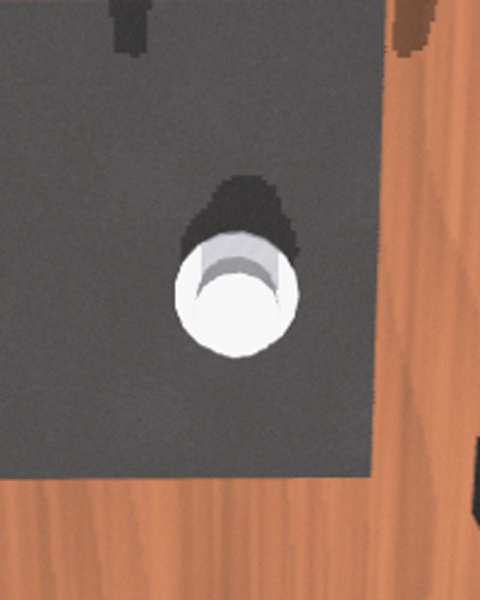

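Run:
```python
from h import *
c=load('w10.png'); o=(230,100)
print(w(c,up([(237,294)],2.4,o),28),w(c,up([(237,313)],2.4,o),62))
```

```text
[[ 641.76767165 -153.26798387   28.        ]] [[ 641.64003581 -152.86934244   62.        ]]
```

Call:
{"api": "jog_arm", "payload": {"commands": [[0.001,0.001,-0.02,0,0,0,1],[0.001,0.001,-0.06,0,0,0,1],[0.001,0.001,-0.1,0,0,0,1],[0.001,0.001,-0.14,0,0,0,0.9],[0.001,0.001,-0.16,0,0,0,0.8],[0.001,0.001,-0.17,0,0,0,0.7],[0.001,0.001,-0.172,0,0,0,0.6],[0.001,0.001,-0.172,0,0,0,0.45],[0.001,0.001,-0.172,0,0,0,0],[0.001,0.001,-0.172,0,0,0,0]], "grip_force": 35}}

```text
clock: 34.65
eef_pos: [641.2, -154.1, 32.3]
eef_rot: [3.141, 0.0, 1.569]
wrist_force: [3.4, -0.0, 1.5]
finger_gap: 30.1
```

Call:
{"api": "jog_arm", "payload": {"commands": [[0,0,0,0,0,0,0],[0,0,0,0,0,0,0],[0,0,0,0,0,0,0],[0,0,0,0,0,0,0],[0,0,0.005,0,0,0,0],[0,0,0.02,0,0,0,0],[0,0,0.05,0,0,0,0],[0,0,0.09,0,0,0,0],[0,0,0.13,0,0,0,0],[0,0,0.15,0,0,0,0]]}}

```text
clock: 35.9
eef_pos: [641.3, -154.1, 185.1]
eef_rot: [3.139, 0.001, 1.569]
wrist_force: [-0.2, 0.2, -4.8]
finger_gap: 29.4
```

Call:
{"api": "jog_arm", "payload": {"commands": [[-0.01,0.03,0,0,0,0,0],[-0.03,0.08,0,0,0,0,0],[-0.045,0.13,0,0,0,0,0],[-0.06,0.18,0,0,0,0,0],[-0.075,0.23,0,0,0,0,0],[-0.09,0.27,0,0,0,0,0],[-0.094,0.29,0,0,0,0,0],[-0.095,0.298,0,0,0,0,0],[-0.095,0.298,0,0,0,0,0],[-0.095,0.298,0,0,0,0,0]]}}

```text
clock: 37.15
eef_pos: [546.3, 143.0, 181.7]
eef_rot: [-3.141, 0.0, 1.568]
wrist_force: [-0.4, -0.3, -4.6]
finger_gap: 29.4
```

Run:
```python
from h import *
c=shot('wrist','w11.png'); s=manip.read_state(); print(s['clock'],s['eef_pos'],s['eef_rot'],s['qd'].round(3),s['wrist_force'])
q=shot('scene','s11.png'); cv2.imwrite('pics/cs11.png',cv2.resize(q['pixels'][120:290,310:500],None,fx=3.5,fy=3.5,interpolation=cv2.INTER_CUBIC))
q=shot('side','d11.png'); cv2.imwrite('pics/cd11.png',cv2.resize(q['pixels'][80:250,180:370],None,fx=3.5,fy=3.5,interpolation=cv2.INTER_CUBIC))
```

```text
37.2 [546.30027675 143.01109004 181.66932896] [-3.14142147e+00  1.50142103e-04  1.56742602e+00] [0.002 0.    0.002 0.002 0.001 0.001] [-0.84922798  0.4337096  -4.39254732]
```

View pics/w11.png

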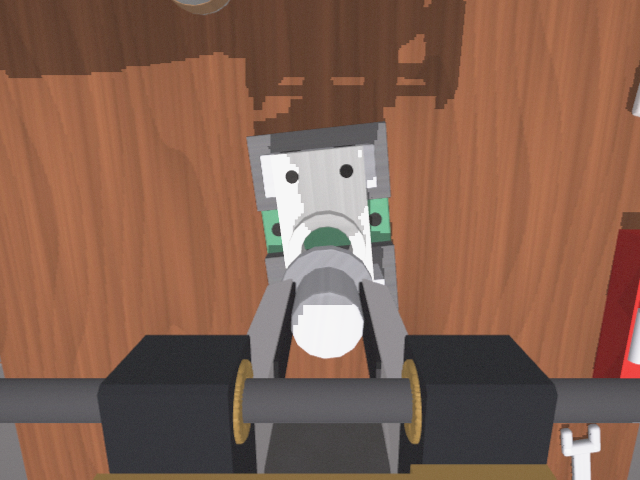

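View pics/cs11.png

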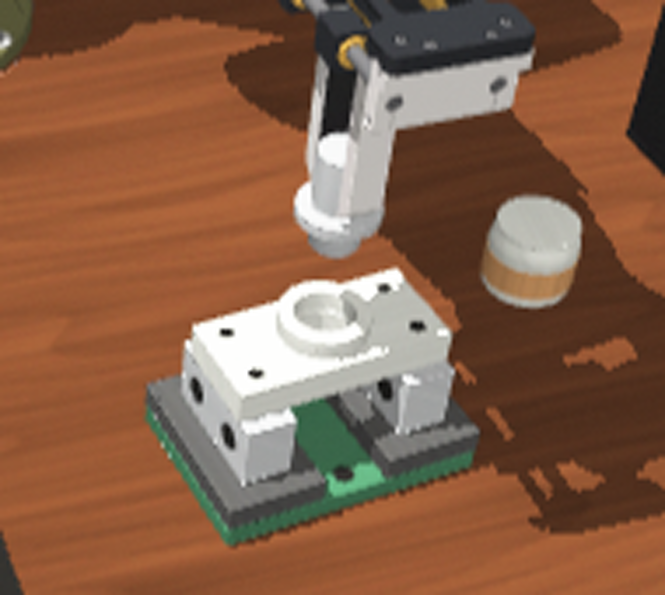

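View pics/cd11.png

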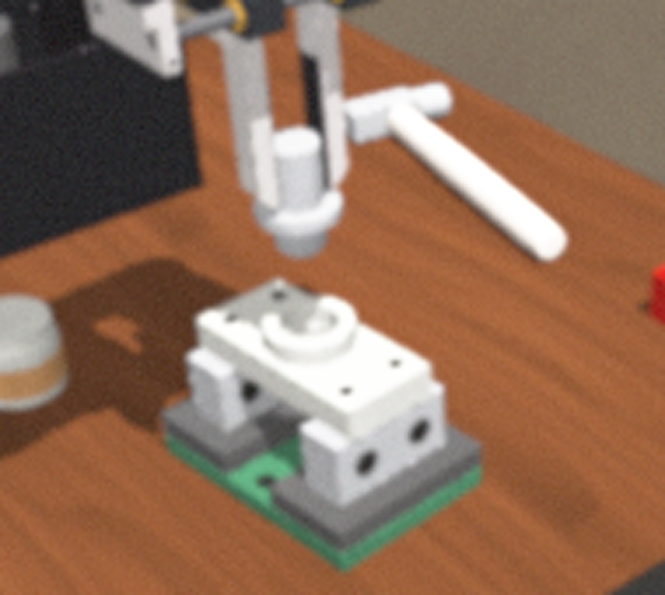

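Run:
```python
from h import *
c=load('w11.png')
cv2.imwrite('pics/cw11.png',cv2.resize(c['pixels'][200:380,230:430],None,fx=3.3,fy=3.3,interpolation=cv2.INTER_CUBIC))
M=lambda z,r,x,y:proj(c,[[x+r*np.cos(t),y+r*np.sin(t),z] for t in np.linspace(0,2*np.pi,40)])
for y in(143,144):
  im=c['pixels'].copy()
  for z,r in((211.2,15),(177.2,23)):
    cv2.polylines(im,[M(z,r,546.3,y).round().astype(int)],True,(0,0,255) )
  cv2.polylines(im,[M(104,26,546.4,144.1).round().astype(int)],True,(255,0,0))
  cv2.polylines(im,[M(104,17,546.4,144.1).round().astype(int)],True,(255,0,0))
  cv2.imwrite(f'pics/o11_{y}.png',cv2.resize(im[180:380,230:430],None,fx=3,fy=3))
```

```text
(no output)
```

View pics/o11_143.png

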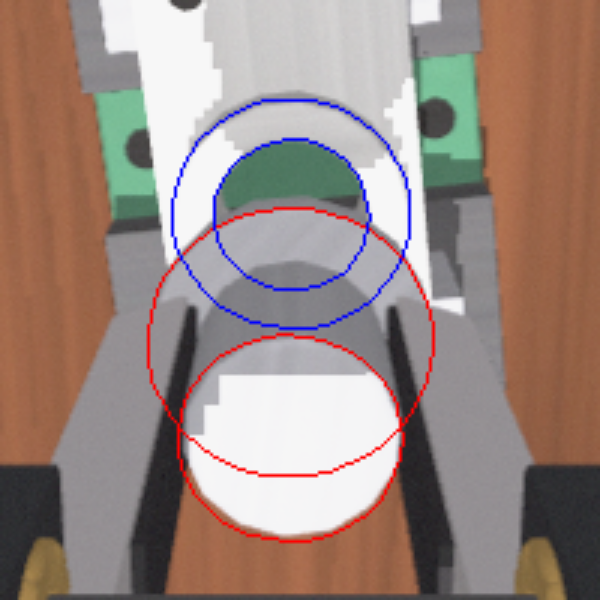

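View pics/o11_144.png

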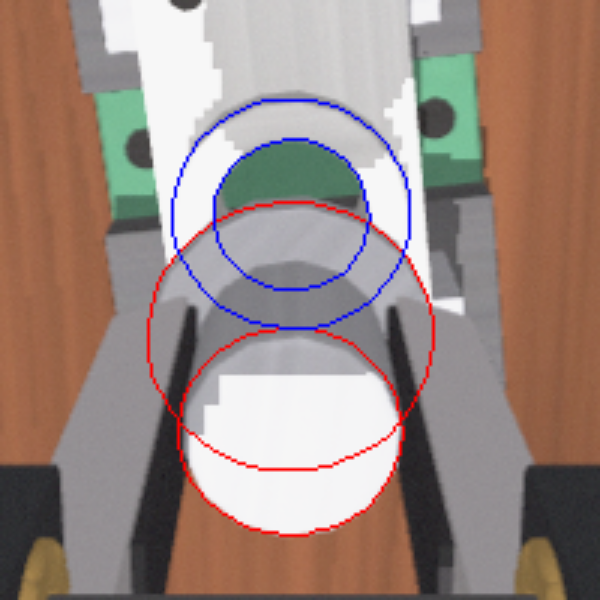

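Call:
{"api": "jog_arm", "payload": {"commands": [[0,0,-0.01,0,0,0,0],[0,0,-0.025,0,0,0,0],[0,0,-0.035,0,0,0,0],[0,0,-0.04,0,0,0,0],[0,0,-0.043,0,0,0,0],[0,0,-0.045,0,0,0,0],[0,0,-0.047,0,0,0,0],[0,0,-0.049,0,0,0,0],[0,0,-0.051,0,0,0,0],[0,0,-0.053,0,0,0,0]]}}

```text
clock: 38.55
eef_pos: [546.0, 144.0, 128.6]
eef_rot: [3.142, -0.0, 1.569]
wrist_force: [0.5, 0.0, -4.1]
finger_gap: 29.7
```

Call:
{"api": "jog_arm", "payload": {"commands": [[0,-0.0005,-0.003,0,0,0,0],[0,-0.0005,-0.006,0,0,0,0],[0,-0.0005,-0.008,0,0,0,0],[0,-0.0005,-0.0095,0,0,0,0],[0,-0.0005,-0.0105,0,0,0,0],[0,-0.0005,-0.0115,0,0,0,0],[0,-0.0005,-0.012,0,0,0,0],[0,-0.0005,-0.0125,0,0,0,0],[0,-0.0005,-0.0125,0,0,0,0],[0,-0.0005,-0.0125,0,0,0,0]]}}

```text
clock: 39.8
eef_pos: [546.0, 143.5, 116.3]
eef_rot: [3.142, -0.0, 1.569]
wrist_force: [0.2, -0.4, -3.4]
finger_gap: 29.4
```

Call:
{"api": "jog_arm", "payload": {"commands": [[0,0,-0.0003,0,0,0,0],[0,0,-0.0006,0,0,0,0],[0,0,-0.0008,0,0,0,0],[0,0,-0.001,0,0,0,0],[0,0,-0.001,0,0,0,0],[0,0,-0.001,0,0,0,0],[0,0,-0.001,0,0,0,0],[0,0,-0.001,0,0,0,0],[0,0,-0.001,0,0,0,0],[0,0,-0.001,0,0,0,0]]}}

```text
clock: 41.05
eef_pos: [546.1, 143.5, 116.2]
eef_rot: [3.141, -0.0, 1.569]
wrist_force: [-6.5, -1.7, 8.3]
finger_gap: 29.4
```

Call:
{"api": "jog_arm", "payload": {"commands": [[0,0,0,0,0,0,0.35],[0,0,0,0,0,0,0.4],[0,0,0,0,0,0,0.5],[0,0,0,0,0,0,0.6],[0,0,0,0,0,0,0.7],[0,0,0.01,0,0,0,0.8],[0,0,0.04,0,0,0,0.9],[0,0,0.08,0,0,0,1],[0,-0.01,0.11,0,0,0,1],[0,-0.03,0.13,0,0,0,1]]}}

```text
clock: 42.3
eef_pos: [546.1, 113.6, 247.6]
eef_rot: [3.139, -0.0, 1.57]
wrist_force: [0.5, -0.4, -0.2]
finger_gap: 93.8
```

Call:
{"api": "jog_arm", "payload": {"commands": [[0,-0.02,0,0,0,0,1],[0,-0.02,0,0,0,0,1],[0,-0.02,0,0,0,0,1],[0,-0.02,0,0,0,0,1],[0,-0.02,0,0,0,0,1],[0,-0.02,0,0,0,0,1],[0,-0.02,0,0,0,0,1],[0,-0.02,0,0,0,0,1],[0,-0.02,0,0,0,0,1],[0,-0.02,0,0,0,0,1]]}}

```text
clock: 43.55
eef_pos: [546.0, 93.5, 245.2]
eef_rot: [-3.142, -0.0, 1.569]
wrist_force: [0.4, -0.1, -0.0]
finger_gap: 94.2
```

Run:
```python
from h import *
c=shot('wrist','w12.png'); s=manip.read_state(); print(s['clock'],s['eef_pos'],s['wrist_force'],s['qd'].round(3))
q=shot('scene','s12.png'); cv2.imwrite('pics/cs12.png',cv2.resize(q['pixels'][150:290,310:480],None,fx=4,fy=4,interpolation=cv2.INTER_CUBIC))
q=shot('side','d12.png'); cv2.imwrite('pics/cd12.png',cv2.resize(q['pixels'][100:250,190:350],None,fx=4,fy=4,interpolation=cv2.INTER_CUBIC))
```

```text
43.6 [545.99326198  93.48501661 245.23818755] [ 0.30209317 -0.37669638  0.806181  ] [-0.001  0.001  0.001  0.     0.001  0.001]
```

View pics/w12.png

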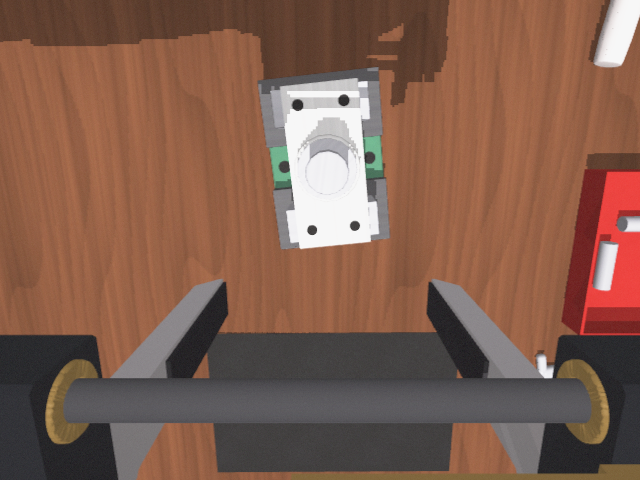

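View pics/cs12.png

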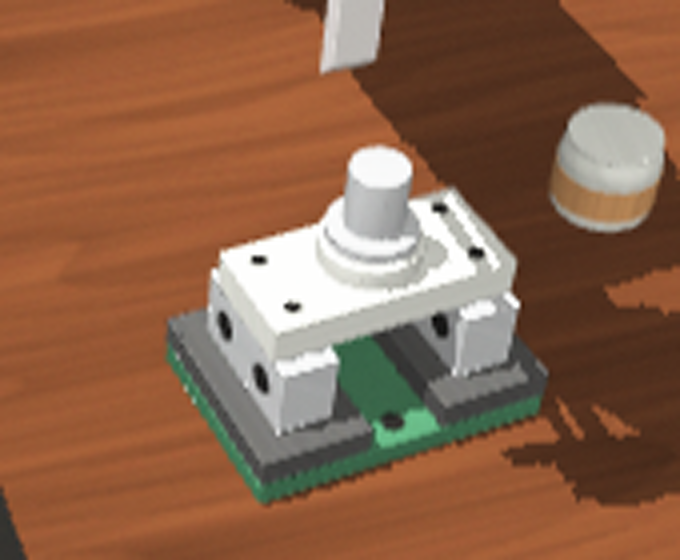

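View pics/cd12.png

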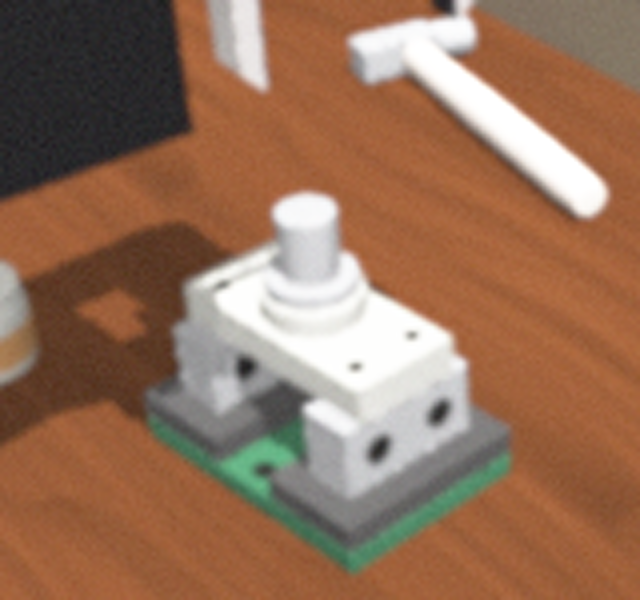

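View pics/s12.png

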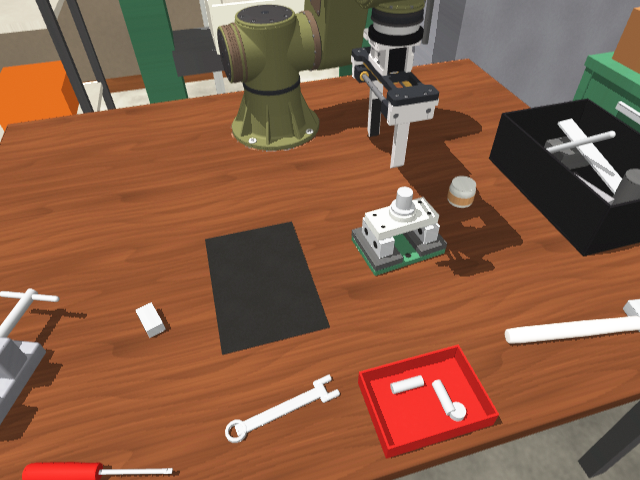

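The scene view shows the whole stack: collar flat on the boss at (404,203), housing on both blocks, and the tin (462,192) and odd block (150,320) where they started. The gripper is clear of everything.

Run:
```python
from h import *
print(manip.sign_off(), manip.read_state()['clock'])
```

```text
the job is handed in; nothing more can be done
the job is handed in; nothing more can be done
```

The press tooling is set up as asked, in order, and handed in at about 44 s of the 125 s allowed. The parallel blocks went on first, one per land, then the housing boss up across both, then the driver in the bore. Each piece was lowered until the wrist force showed contact, then released.

- **Blocks:** the first block measured about 1.9 mm off-centre and about 1° off in yaw. I re-gripped it and moved it 2 mm before placing the housing. I did not re-measure it afterwards; the gripper position puts it within about 1 mm of the land centre. The second block measured within 0.5 mm and 0.2°.
- **Housing:** it measured within about 1 mm and 0.1° of the bolster centre.
- **Driver:** it made contact within about 0.2 mm of the expected height. The final scene and side pictures show it upright with its collar flat on the boss.
- **Left alone:** the odd block and the tin look unmoved in the last picture, and the gripper was clear of everything.
- **Disagreements:** repeat camera measurements of the bolster differed by 1–2 mm, as its calibration allows, so I averaged them. One oblique view put the housing about 3 mm off, so I used the view from directly above to grip it.

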